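# Screw down the bone clamp and lock it with its cross pin

## Task

Wind the crank of the specimen clamp clockwise, down its thread by the whole turns it needs, until the cross hole in its screw lines up in height and direction with the holes in the two cheeks, and no further, as the fossil bone below is fragile. Then take the long thin locking pin and push it level through cheek, screw and far cheek until its shoulder is up against the near cheek, from whichever side is free. Leave the other pins and everything else on the bench where they are.

Things in the scene. Friction and masses are not known exactly. Their poses are not given: they have to be found in the camera images.
- clamp: Fixed bench clamp. Origin: centre of the underside of its 120 x 130 x 12 mm grey base, z up. Two posts (y +-48 mm) carry a bridge (x +-28, y +-63, top at z 80). On it two cheek plates, |x| 20 to 28, |y| up to 20, z 80 to 116 mm, each with an 11 mm hole along x. Below, a bone 130 mm long along x, top at z 52. The pin may go in from +x or -x: on one of these sides the tall bottle is in the way
- clamp_hole (a point): Point midway between the cheeks on the axis of their holes, 98 mm above the bench, on the screw's axis too. The hole axis is the clamp's x axis. The screw's 26 mm square collar stands here between the cheeks, with an 11 mm cross hole of its own
- screw (a joint): Turn of the vertical screw, rad. 0 = cross hole lined up with the cheeks' holes in height and direction (within 0.15 the pin enters freely). Starts 1 to 1.7 turns unscrewed: -10.5 to -6. Clockwise from above it grows and the screw sinks 10 mm a turn; half a turn off, the hole is 5 mm too high. It turns on to +2; beyond +0.8 the bone is crushed. Friction 0.05 N m; it stays where left
- crank_top (a point): Centre of the top of the crank's black upright knob, 16 mm thick, 34 tall, free to spin on its own axis, 38 mm off the screw axis, on a flat crank arm 8 mm thick. At screw value 0 it lies on the clamp's +y side, its top 162 mm above the bench (arm underside 4 mm above the cheeks); at value q it is turned q clockwise from there (from above), its top 10 mm higher per turn to go
- pin: The right locking pin (loose, 90 g). Upright metal head 20 (x) x 16 (y) x 42 mm tall, pinched across its 16 mm; a stem 10 mm thick, 30 long; a square shoulder plate 26 x 26 x 5 mm; a shank 7 mm thick, 70 mm long, tapered over the last 4 mm. Origin: under the middle of the head, z up; +x from head to tip. It lies on head and plate, shank axis 13 mm up.
- pin_shoulder (a point): On the right pin's axis, front face of the shoulder plate, where the shank begins (45 mm ahead of the origin along x, 13 mm up). Against the cheek it is 28 mm from the clamp_hole point.
- pin_tip (a point): Tip of the right pin's shank, 115 mm ahead of the origin along x, 13 mm up. With the pin home it is 42 mm from the clamp_hole point, 14 mm out of the far cheek.
- short_pin: A wrong pin, too short to reach the far cheek. Upright metal head 20 (x) x 16 (y) x 42 mm tall, pinched across its 16 mm; a stem 10 mm thick, 30 long; a square shoulder plate 26 x 26 x 5 mm; a shank 7 mm thick, only 34 mm long. Origin: under the middle of the head, z up; +x from head to tip. It lies on head and plate, shank axis 13 mm up.
- thick_pin: A wrong pin, too thick for the holes. Upright metal head 20 (x) x 16 (y) x 42 mm tall, pinched across its 16 mm; a stem 10 mm thick, 30 long; a square shoulder plate 26 x 26 x 5 mm; a shank 14 mm thick, 70 mm long. Origin: under the middle of the head, z up; +x from head to tip. It lies on head and plate, shank axis 13 mm up.
- bottle: Clear plastic bottle with white cap, 56 mm wide, 165 mm tall, 350 g, upright beyond one end of the clamp, in line with its holes. Origin: centre of the underside.
- dish: Shallow glass dish, 84 mm wide, 14 mm tall, beyond the other end of the clamp, low enough to reach over. Origin: centre of the underside.
- vial: Amber glass vial with black cap, 28 mm wide, 75 mm tall, beyond the pins' tips. Origin: centre of the underside.
- loupe: Small black loupe, 38 mm wide, 32 mm tall, near the pins' heads. Origin: centre of the underside.
- jar: White jar, 52 mm wide, 60 mm tall, behind the clamp. Origin: centre of the underside.
- screwdriver: Orange-handled screwdriver lying behind the clamp. Origin: underside, near the middle.
- slide_box: White plastic box 60 x 90 x 32 mm behind the pins. Origin: centre of the underside.

How it is judged (in metres and radians):
On the way, in this order (a step that is already met when the one before it is completed fails the run):
1. the screw is wound down so that its cross hole is lined up (within 0.25 rad), the pin not yet in (value of joint screw between -0.25 and 0.25 rad and distance between pin_tip and clamp_hole above 0.08 m), for 0.2 s.
2. the pin is pushed home through cheek, screw and far cheek (value of joint screw between -0.25 and 0.25 rad and distance between pin_shoulder and clamp_hole below 0.036 m and distance between pin_tip and clamp_hole below 0.048 m and angle between the x axis of pin and the x axis of clamp, either way round below 0.2 rad), for 0.2 s.
At the end, for the whole second after the job is handed in: The screw stands within 0.25 rad of lined up, and the right pin lies at rest through both cheeks and the screw, along the holes within 0.2 rad, its shoulder within 8 mm of the near cheek (at most 36 mm from the clamp_hole point, the tip at most 48 mm) (all of step 2 and linear speed of pin below 0.02 m/s); the robot touches nothing.
It fails at once if the screw is wound more than 0.8 rad past the line-up, crushing the bone (value of joint screw above 0.8 rad).
It fails at once if another pin or a bystander is moved more than 30 mm or the bottle, vial or jar tipped (distance of any of bottle, dish, vial, loupe, jar, screwdriver, slide_box, short_pin, thick_pin from where it was at the start of the episode above 0.03 m or angle between any of bottle, vial, jar's own z axis and vertical above 0.6 rad).
It also fails if it takes over 72 s, if anything falls off the work surface, if the arm or the gripper's body presses on something with over 40 N, if the wrist force passes 120 N, or if a joint passes its speed limit or range.

## Robot

A 7-joint arm with a two-finger parallel gripper is mounted at the origin on the work surface. World frame = base frame: x ahead of the robot, y to its left, z up, the work surface at z = 0. Lengths are in mm, angles in rad, forces in N, time in s.
With the tool pointing down it reaches from about 400 to 875 mm from the base axis. Payload 4.4 kg.
Tool frame: the origin (TCP) lies at the very end of the fingers, on their centre line; the grasp point (between the pads) lies 19 mm behind it; z points along the fingers, x is the direction in which the jaws open and shut, and the axes are right-handed (so a half turn about z gives the same grasp; the last joint's range is limited). The gripper opens to 85 mm and grips with 20 to 120 N. Pads are 22 mm wide; open, the fingers measure 114 mm over their backs; the gripper's body (76 mm by 85 mm) begins 54 mm behind the grasp point. The pads swing forward as they close: fully open they stand 13 mm farther back than shut.
Start: joints at [1.142, 0.628, 0.038, 1.517, -0.027, 0.996, -0.02], TCP at [230.709, -607.693, 231.313] pointing down, gripper open.
Joint ranges: [-3.06, 3.06], [-0.37, 2.12], [-1.25, 1.32], [0.18, 2.47], [-1.1, 4.24], [0.23, 1.98], [-2.94, 2.94]. Speed limits (rad/s): [2.57, 2.57, 3.14, 3.14, 3.14, 3.14, 3.14].

## Interface

Orientations are given as [roll, pitch, yaw] about the fixed x, y, z axes, in that order (R = Rz(yaw) Ry(pitch) Rx(roll)).
In Python, from cell import * gives the robot as it stands. The module is installed in compiled form; this text tells all that it offers.
- The arm moves only by the tool play_rows, never from a script. Its argument "targets" is a list of rows, each an object with "slide": the shift along the tool's x, y, z in mm, a list of three; "turn": the turn, a rotation vector about the tool's x, y, z in degrees, a list of three; "hand": the finger opening in mm, from 0 to 85.4. A call has 1 to 5 rows; each row shifts and turns the commanded pose from where the row before left it, along the tool's axes as they then stand; what a row does not reach is not made up. A row lasts 1/8 s, in which the tool goes at most 62.5 mm and 10.7 degrees, less where a joint would pass 70% of its speed; a pose out of reach is approached as far as the arm can. A call is refused whole if a number of a shift passes 62.5 or a number of a turn 10.7, either way. A call with a gripper value outside its range is refused whole. The fingers move at their own pace and stop on an object; the grip force is fixed at half the most. Time passes only in rows, so rows that do not move let the fingers close. It gives the time, the measured TCP pose, the force and the opening at its end, in the units of the state.
- read_state(): the state, without advancing time (a new reading comes with each control period).
- get_image(name): name is "scene" or "side" or "wrist"; returns (picture, depth): 480x640x3 uint8, blue, green, red; 480x640 float32, mm along the optical axis (not along the pixel's ray), 0 where there is no reading.
- calibration(name): a dict with "K" (3x3 intrinsics, pixels), "D" ([k1, k2, p1, p2, k3] as OpenCV has them; the pictures are not rectified), "R" (3x3) and "t" (3): a world point X has camera coordinates R X + t. Camera axes: x right, y down, z forward; pixel columns grow to the right and rows downward; lengths in mm; the calibration is good to about 2 mm. A picture is of the moment at which its call begins: read the wrist's pose just before it. calibration takes no time and is no camera call; for the wrist camera it gives the pose at the moment of the call.
- finish_job(): hands the job in, once; it reports no verdict.
The state is a dict: "clock": time; "qpos": joint angles; "qd": joint speeds; "tau": joint torques, N m; "eef_pos": TCP position; "tool_rot": TCP orientation; "force": force on the tool from outside, world axes, zero at the start; "torque": the same for the moment, N m; "width": finger opening in mm.
Only numpy, scipy, OpenCV 4.12 (cv2) and the standard library are available. Lean on these libraries where they do the work, as an engineer would, in place of code of your own. Each camera call takes 0.05 s, during which the arm holds its last target.

## Working session

There is one attempt and no reset: what is moved stays moved. The work goes in short steps, Python scripts to look and compute and a tool call to move; the robot and the scene stay as the last step left them, time stands still between calls to the robot, and variables do not carry over. Pictures are saved under pics/ and viewed, and the job is handed in when it is done.

Besides the shell and the picture viewer there is one more tool, called after "Request:" in YAML: its name, and indented under it one key for each argument. play_rows: Moves the arm, as the interface text tells. Its arguments: {"type":"object","properties":{"targets":{"type":"array"}},"required":["targets"]}

```bash
mkdir -p pics
python3 - <<'E'
from cell import *
import cv2,numpy as np
print(read_state())
for n in ("scene","side","wrist"):
    c=calibration(n); im,d=get_image(n); cv2.imwrite(f"pics/{n}0.png",im); np.save(f"pics/{n}0.npy",d)
    print(n,c['K'].tolist(),np.round(c['D'],3),(-c['R'].T@c['t']).round(), c['R'].round(2).tolist())
E
```

```text
{'clock': 0.0, 'qpos': array([ 1.14220236,  0.62931934,  0.03843751,  1.51837018, -0.02698719,
        0.99630006, -0.01999899]), 'qd': array([ 4.03424498e-05, -1.93164242e-03, -8.27936162e-05,  6.13680002e-04,
       -6.55327007e-05,  1.52607392e-04, -1.38637201e-04]), 'tau': array([ 1.74781658e-04, -5.63400507e+01,  1.22653484e+00, -1.93451536e+01,
        1.10796030e-02,  1.05549971e-02,  6.05311982e-06]), 'eef_pos': array([ 230.48150841, -607.09720079,  230.4056768 ]), 'tool_rot': array([ 3.14156103e+00,  1.87876350e-03, -1.20799085e+00]), 'force': array([-0.60964581,  0.4947708 , -0.61521094]), 'torque': array([ 0.06728055, -0.05460923,  0.01953735]), 'width': 85.47184903981251}
scene [[509.3927771594342, 0.0, 323.05614773482137], [0.0, 509.3927771594342, 241.06178740563135], [0.0, 0.0, 1.0]] [0. 0. 0. 0. 0.] [1151.  393.  809.] [[-0.6, 0.8, 0.01], [0.54, 0.41, -0.73], [-0.59, -0.43, -0.68]]
side [[485.9704386144237, 0.0, 320.8632327891474], [0.0, 485.9704386144237, 232.09166394198], [0.0, 0.0, 1.0]] [-0.058  0.     0.     0.     0.   ] [ 502. -727.  845.] [[0.99, -0.11, -0.0], [-0.08, -0.71, -0.7], [0.08, 0.7, -0.71]]
wrist [[407.68497674368666, 0.0, 317.5595102144203], [0.0, 407.68497674368666, 236.24090334645152], [0.0, 0.0, 1.0]] [-0.064  0.     0.     0.     0.   ] [ 295. -583.  373.] [[0.35, -0.93, -0.0], [-0.9, -0.34, 0.27], [-0.25, -0.1, -0.96]]
```

View pics/scene0.png

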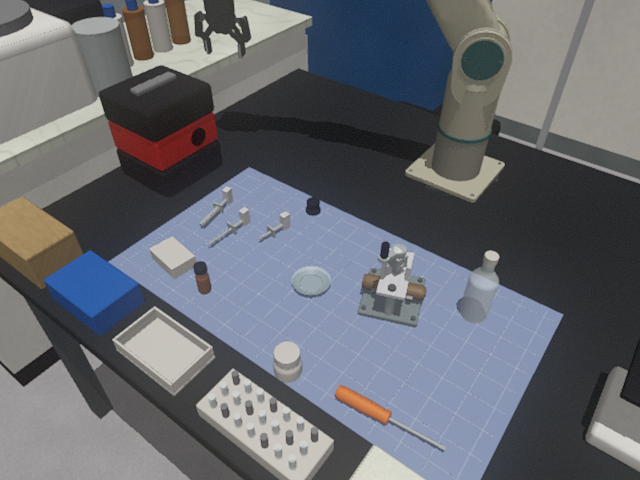

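View pics/side0.png

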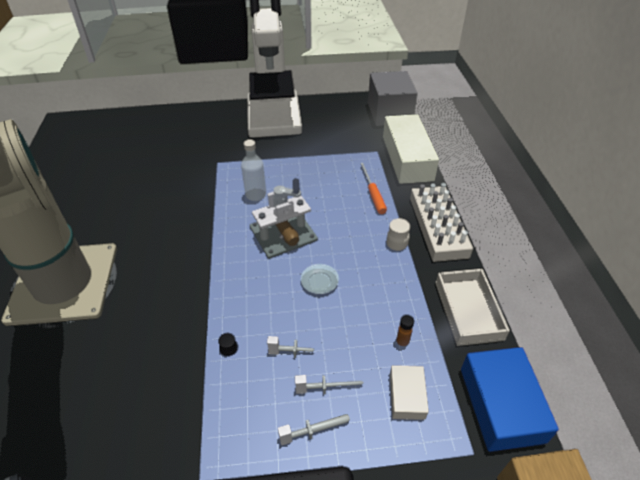

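View pics/wrist0.png

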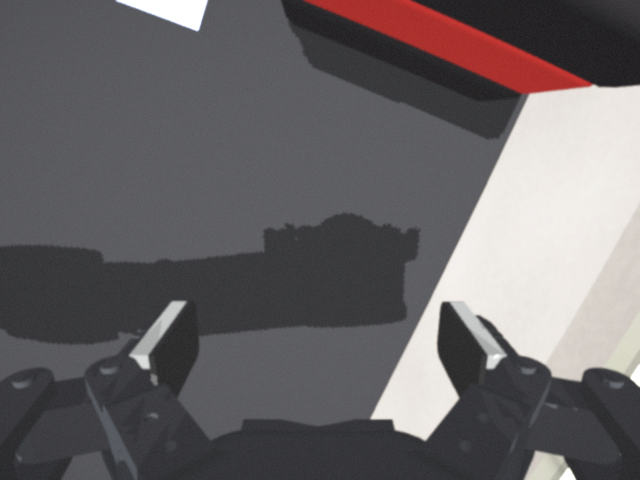

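Run:
```python
import cv2,numpy as np
s=cv2.imread('pics/scene0.png'); d=cv2.imread('pics/side0.png')
a=cv2.resize(s[220:340,330:520],None,fx=4,fy=4,interpolation=cv2.INTER_CUBIC)
cv2.imwrite('pics/cs.png',a)
a=cv2.resize(d[130:270,220:360],None,fx=4,fy=4,interpolation=cv2.INTER_CUBIC)
b=cv2.resize(d[320:460,210:390],None,fx=4,fy=4,interpolation=cv2.INTER_CUBIC)
cv2.imwrite('pics/cd.png',a);cv2.imwrite('pics/cp.png',b)
```

```text
(no output)
```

View pics/cs.png

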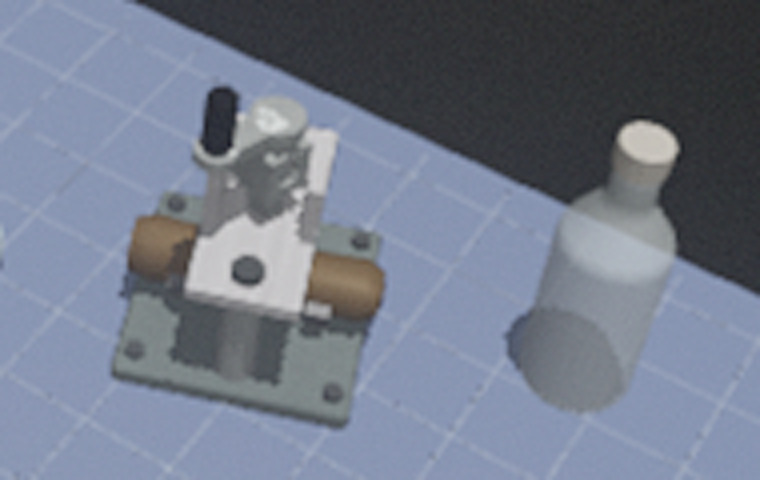

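View pics/cd.png

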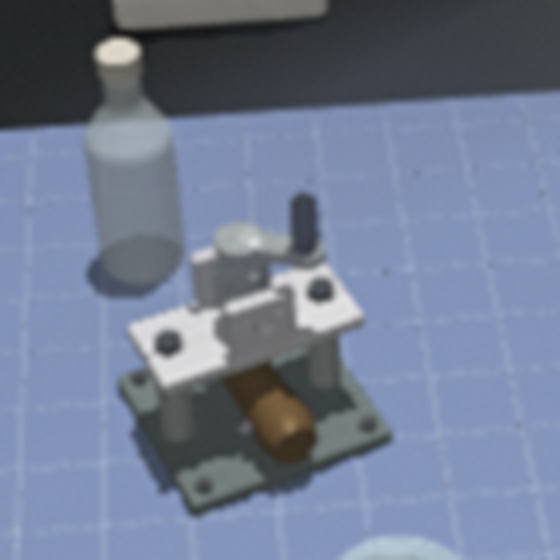

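View pics/cp.png

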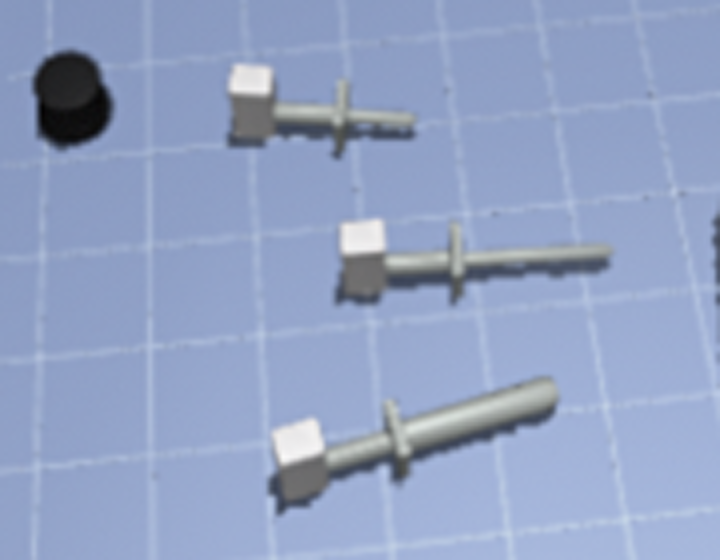

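```bash
cat > h.py <<'E'
import cv2,numpy as np
def P(c,u,v,d):
    # pixel+depth->world
    n=cv2.undistortPoints(np.array([[[u,v]]],float),c['K'],np.array(c['D']))[0,0]
    return c['R'].T@(np.array([n[0],n[1],1])*d-c['t'])
def Z(c,u,v,z):
    n=cv2.undistortPoints(np.array([[[u,v]]],float),c['K'],np.array(c['D']))[0,0]
    o=-c['R'].T@c['t']; r=c['R'].T@np.array([n[0],n[1],1]); return o+r*(z-o[2])/r[2]
def cloud(c,d,u0,u1,v0,v1):
    vv,uu=np.mgrid[v0:v1,u0:u1]; dd=d[v0:v1,u0:u1].ravel(); k=dd>0
    pts=np.stack([uu.ravel(),vv.ravel()],1).astype(float)[k]
    n=cv2.undistortPoints(pts[:,None],c['K'],np.array(c['D']))[:,0]
    X=np.c_[n,np.ones(len(n))]*dd[k][:,None]
    return pts.astype(int),(X-c['t'])@c['R']
def tri(c1,p1,c2,p2):
    A=[];b=[]
    for c,p in((c1,p1),(c2,p2)):
        n=cv2.undistortPoints(np.array([[p]],float),c['K'],np.array(c['D']))[0,0]
        r=c['R'].T@np.array([n[0],n[1],1]);r/=np.linalg.norm(r);o=-c['R'].T@c['t']
        M=np.eye(3)-np.outer(r,r);A.append(M);b.append(M@o)
    X=np.linalg.lstsq(np.vstack(A),np.hstack(b),rcond=None)[0]
    return X, [np.linalg.norm(A[i]@X-b[i]) for i in(0,1)]
E
python3 - <<'E'
from cell import *
from h import *
cs,cd=calibration('scene'),calibration('side')
ds,dd=np.load('pics/scene0.npy'),np.load('pics/side0.npy')
S=lambda x,y:(330+x/4,220+y/4)
D=lambda x,y:(220+x/4,130+y/4)
Q=lambda x,y:(210+x/4,320+y/4)
print('knob',tri(cs,S(223,95),cd,D(305,198)))
print('hub',tri(cs,S(280,108),cd,D(240,238)))
for n,p in dict(cornS1=S(112,378),cornS2=S(345,425),cornS3=S(380,235)).items(): print(n,Z(cs,*p,12))
for n,p in dict(D1=D(120,385),D2=D(195,510),D3=D(390,436)).items(): print(n,Z(cd,*p,12))
print('bottle',tri(cs,S(648,140),cd,D(118,50)))
print('head',Z(cd,*Q(363,238),42),'tip',Z(cd,*Q(610,257),13),'should',Z(cd,*Q(458,262),13))
print('short',Z(cd,*Q(252,80),42),'thick',Z(cd,*Q(300,437),42),'tip',Z(cd,*Q(555,395),13))
for p in [(320,280),(228,342),(400,235),(405,330)]: print(p,Z(cd,*p,20))
p,X=cloud(cs,ds,370,420,235,300); k=X[:,2]>140; print(X[k].round())
E
```

```text
knob (array([538.74752095,  87.70563407, 175.91504142]), [np.float64(0.18689132721055962), np.float64(0.18689132721051732)])
hub (array([501.01454481,  98.16197322, 143.70920283]), [np.float64(1.753326312264154), np.float64(1.7533263122639924)])
cornS1 [589.62105117  71.89555425  12.        ]
cornS2 [545.70912671 179.01858593  12.        ]
cornS3 [423.14459747 132.54286716  12.        ]
D1 [422.51849317 122.60649486  12.        ]
D2 [464.13978918  16.09536692  12.        ]
D3 [580.98614929  61.44164452  12.        ]
bottle (array([438.52229361, 251.95187924, 165.66196579]), [np.float64(0.07291696180523484), np.float64(0.07291696180523057)])
head [ 511.28036981 -308.83546091   42.        ] tip [ 623.7782864  -316.13675548   13.        ] should [ 553.971463  -310.5916153   13.       ]
short [ 465.58238601 -221.42359739   42.        ] thick [ 477.56098435 -396.17025555   42.        ] tip [ 588.8349959 -378.0113688   13.       ]
(320, 280) [572.52261244 -68.70543445  20.        ]
(228, 342) [ 376.83213835 -202.52060136   20.        ]
(400, 235) [775.34111162  44.63794795  20.        ]
(4
[... 4861 characters left out ...]
545.  89. 148.]
 [544.  90. 148.]
 [544.  93. 150.]
 [541.  93. 147.]
 [538.  93. 145.]
 [535.  94. 143.]
 [532.  95. 141.]
 [530.  96. 141.]
 [529.  97. 140.]
 [545.  81. 141.]
 [545.  83. 142.]
 [545.  85. 143.]
 [546.  87. 145.]
 [546.  90. 146.]
 [545.  91. 147.]
 [543.  92. 146.]
 [541.  93. 145.]
 [540.  95. 145.]
 [536.  95. 141.]
 [535.  96. 141.]
 [543.  88. 141.]
 [545.  91. 144.]
 [542.  92. 142.]
 [542.  94. 143.]
 [540.  95. 142.]
 [538.  96. 141.]
 [539.  98. 143.]
 [547.  86. 140.]
 [546.  88. 141.]
 [547.  91. 143.]
 [545.  92. 142.]
 [544.  93. 142.]
 [544.  95. 142.]
 [541.  96. 141.]
 [541.  98. 142.]
 [549.  90. 141.]
 [546.  93. 141.]
 [546.  94. 141.]
 [545.  96. 142.]]
```

```bash
cat >> h.py <<'E'
from scipy.spatial.transform import Rotation as Ro
import sys
def plan(st,way,nround=1):
    # way: list of (x,y,z,yawdeg,rows): tool-down waypoints -> rows
    p=np.array(st['eef_pos']);yaw=np.degrees(st['tool_rot'][2]);i=0
    for (x,y,z,w,n) in way:
        p0=p.copy();y0=yaw
        for k in range(1,n+1):
            t=p0+(np.array([x,y,z])-p0)*k/n; tw=y0+(w-y0)*k/n
            a=np.radians(yaw);T=np.array([[np.cos(a),np.sin(a),0],[np.sin(a),-np.cos(a),0],[0,0,-1]])
            s=np.round(T.T@(t-p),nround); dw=np.round(-(tw-yaw),nround)
            print(i,s.tolist(),[0,0,float(dw)],'->',(p+T@s).round(1).tolist()); p=p+T@s; yaw-=dw;i+=1
E
python3 - <<'E'
from cell import *
from h import *
plan(read_state(),[(400,-217,260,-2,7),(520,60,240,0,5)])
E
```

```text
0 [-43.5, -42.4, -4.2] [0, 0, -9.6] -> [254.7, -551.5, 234.8]
1 [-35.9, -49.1, -4.2] [0, 0, -9.6] -> [278.9, -495.7, 239.0]
2 [-27.1, -54.4, -4.2] [0, 0, -9.6] -> [303.2, -440.0, 243.2]
3 [-17.7, -58.1, -4.2] [0, 0, -9.6] -> [327.4, -384.3, 247.4]
4 [-7.8, -60.3, -4.2] [0, 0, -9.6] -> [351.6, -328.5, 251.6]
5 [2.4, -60.7, -4.2] [0, 0, -9.6] -> [375.8, -272.8, 255.8]
6 [12.5, -59.5, -4.2] [0, 0, -9.6] -> [400.0, -217.0, 260.0]
7 [22.0, -56.2, 4.0] [0, 0, -0.4] -> [424.0, -161.6, 256.0]
8 [22.5, -56.1, 4.0] [0, 0, -0.4] -> [448.0, -106.2, 252.0]
9 [22.8, -55.9, 4.0] [0, 0, -0.4] -> [472.0, -50.8, 248.0]
10 [23.2, -55.7, 4.0] [0, 0, -0.4] -> [496.0, 4.6, 244.0]
11 [23.6, -55.6, 4.0] [0, 0, -0.4] -> [520.0, 60.0, 240.0]
```

Request:
play_rows:
  targets:
    - {"slide":[-43.5,-42.4,-4.2],"turn":[0,0,-9.6],"hand":85}
    - {"slide":[-35.9,-49.1,-4.2],"turn":[0,0,-9.6],"hand":85}
    - {"slide":[-27.1,-54.4,-4.2],"turn":[0,0,-9.6],"hand":85}
    - {"slide":[-17.7,-58.1,-4.2],"turn":[0,0,-9.6],"hand":85}
    - {"slide":[-7.8,-60.3,-4.2],"turn":[0,0,-9.6],"hand":85}

```text
clock: 0.78
eef_pos: [352.3, -327.1, 252.5]
tool_rot: [3.141, -0.0, -0.365]
force: [2.0, -0.2, 0.3]
width: 85.1
```

Request:
play_rows:
  targets:
    - {"slide":[2.4,-60.7,-4.2],"turn":[0,0,-9.6],"hand":70}
    - {"slide":[12.5,-59.5,-4.2],"turn":[0,0,-9.6],"hand":70}
    - {"slide":[22,-56,4],"turn":[0,0,0],"hand":60}
    - {"slide":[22.5,-56,4],"turn":[0,0,0],"hand":50}
    - {"slide":[22.8,-56,4],"turn":[0,0,-2],"hand":50}

```text
clock: 1.4
eef_pos: [473.9, -50.4, 248.7]
tool_rot: [3.141, -0.0, 0.0]
force: [0.9, -0.8, -0.1]
width: 50.1
```

Request:
play_rows:
  targets:
    - {"slide":[23,-55.7,4],"turn":[0,0,0],"hand":50}
    - {"slide":[23.5,-55.5,4],"turn":[0,0,0],"hand":50}
    - {"slide":[0,0,0],"turn":[0,0,0],"hand":50}

```text
clock: 1.78
eef_pos: [520.7, 65.6, 240.5]
tool_rot: [-3.138, -0.001, 0.009]
force: [-0.5, -1.2, -1.2]
width: 50.1
```

Run:
```python
from cell import *
from h import *
s=read_state();print(s['clock'],s['eef_pos'],s['tool_rot'])
c=calibration('wrist');im,d=get_image('wrist');cv2.imwrite('pics/w1.png',im);np.save('pics/w1.npy',d)
import pickle;pickle.dump(c,open('pics/w1.pkl','wb'))
```

```text
1.775 [520.72354246  65.55251958 240.46704829] [-3.13781738e+00 -8.61388456e-04  8.81684297e-03]
```

View pics/w1.png

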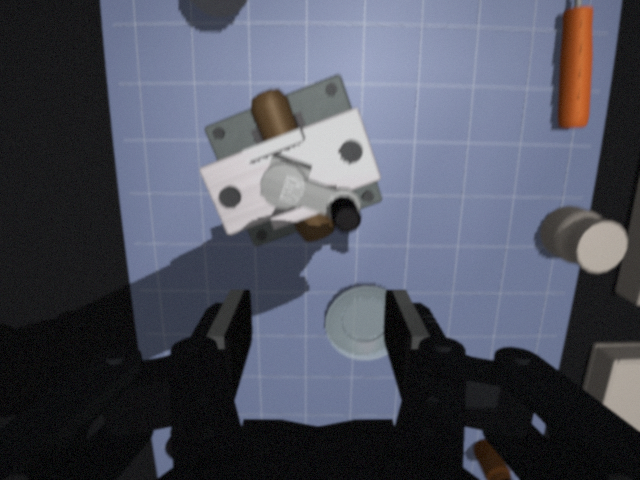

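Run:
```python
from h import *
import pickle
c=pickle.load(open('pics/w1.pkl','rb'));d=np.load('pics/w1.npy');im=cv2.imread('pics/w1.png')
print('cam',-c['R'].T@c['t'])
cv2.imwrite('pics/w1c.png',cv2.resize(im[70:250,190:390],None,fx=4,fy=4,interpolation=cv2.INTER_CUBIC)[:600])
p,X=cloud(c,d,190,400,70,260)
def rep(n,k):
    q=p[k]; 
    r=cv2.minAreaRect(X[k][:,:2].astype(np.float32)); print(n,k.sum(),X[k].mean(0).round(1),np.median(X[k][:,2]).round(1),'rect',r)
rep('knobtop',(X[:,2]>170)); rep('arm',(X[:,2]>136)&(X[:,2]<147)); rep('bridge',(X[:,2]>75)&(X[:,2]<84)); rep('cheek',(X[:,2]>112)&(X[:,2]<119))
rep('base',(X[:,2]>9)&(X[:,2]<15))
for q in [(201,167),(356,110),(380,178),(226,234)]: print(Z(c,*q,80))
```

```text
cam [519.73346615 134.53252019 383.22205417]
knobtop 696 [535.8  87.4 175. ] 175.4 rect ((536.013427734375, 86.78682708740234), (15.287665367126465, 15.431718826293945), 89.34620666503906)
arm 2754 [509.7  96.6 141.7] 141.7 rect ((516.0274047851562, 92.13819885253906), (27.389205932617188, 61.80971145629883), 66.92906188964844)
bridge 8170 [502.2 102.1  79.8] 79.8 rect ((500.1244201660156, 98.98973083496094), (126.4437484741211, 56.5672492980957), 20.79673194885254)
cheek 1354 [496.4 103.  115.8] 115.8 rect ((500.1021423339844, 98.89154052734375), (40.370567321777344, 56.44293975830078), 21.257123947143555)
base 4511 [493.  120.4  11.8] 11.8 rect ((500.29718017578125, 98.86427307128906), (130.07614135742188, 120.19085693359375), 20.92071533203125)
[434.15158647 102.24523541  80.        ]
[547.76798682 143.62096072  80.        ]
[567.21570683  95.05580186  80.        ]
[450.28478495  50.82699334  80.        ]
```

View pics/w1c.png

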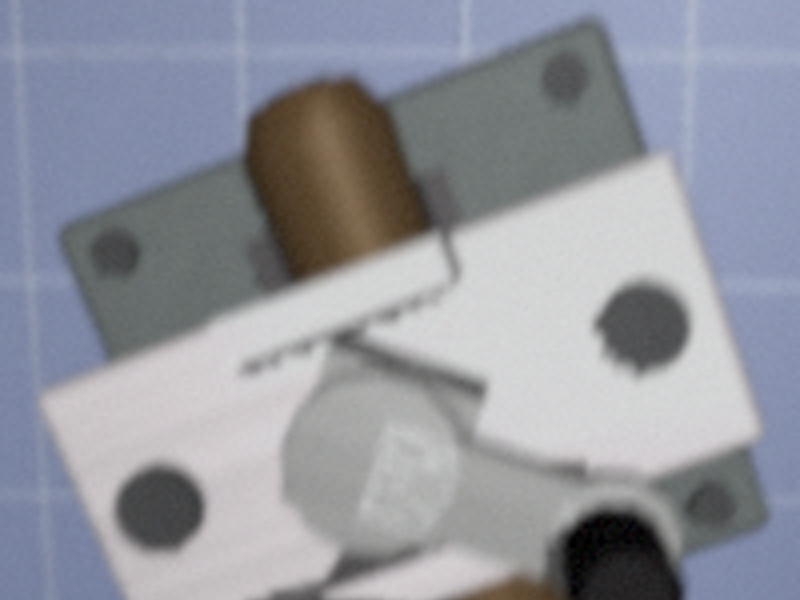

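Run:
```python
from cell import *
from h import *
plan(read_state(),[(536,87,195,0,1),(536,87,147,0,1)])
```

```text
0 [16.3, -25.1, 45.3] [0, 0, 0.3] -> [536.0, 87.0, 195.0]
1 [-0.0, -0.0, 48.0] [0, 0, -0.0] -> [536.0, 87.0, 147.0]
```

Run:
```python
from cell import *
s=read_state();print(s['clock'],s['eef_pos'],s['tool_rot'],s['qd'].round(3))
```

```text
1.825 [519.84060214  61.81187616 240.28393033] [-3.14074061e+00  7.17090511e-04  4.72085784e-03] [ 0.056 -0.019  0.049  0.03   0.013  0.01   0.005]
```

Request:
play_rows:
  targets:
    - {"slide":[16,-25,40],"turn":[0,0,0],"hand":40}
    - {"slide":[0,0,0],"turn":[0,0,0],"hand":40}
    - {"slide":[0,0,0],"turn":[0,0,0],"hand":40}

```text
clock: 2.2
eef_pos: [535.5, 82.4, 200.9]
tool_rot: [3.14, 0.001, -0.002]
force: [-0.0, 0.4, 0.0]
width: 39.8
```

Run:
```python
from cell import *
s=read_state();print(s['clock'],s['eef_pos'],s['tool_rot'],s['qd'].round(3))
```

```text
2.2 [535.53615538  82.37460737 200.86692193] [ 3.14034464e+00  7.35104641e-04 -2.17290862e-03] [ 0.005 -0.021 -0.001 -0.007 -0.002 -0.002 -0.003]
```

```bash
cat > look.py <<'E'
from cell import *
from h import *
import pickle,sys
n=sys.argv[1]
s=read_state();print(s['clock'],s['eef_pos'].round(1),s['tool_rot'].round(4),s['force'].round(1),s['width'])
c=calibration('wrist');im,d=get_image('wrist');cv2.imwrite(f'pics/{n}.png',im);np.save(f'pics/{n}.npy',d);pickle.dump(c,open(f'pics/{n}.pkl','wb'))
p,X=cloud(c,d,0,640,0,480)
near=np.hypot(X[:,0]-500,X[:,1]-99)<110
def rep(n,k):
    k=k&near
    if k.sum()<20: return print(n,'few')
    r=cv2.minAreaRect(X[k][:,:2].astype(np.float32)); print(n,k.sum(),X[k].mean(0).round(1),np.round(np.median(X[k][:,2]),1),'rect',np.round(r[0],1),np.round(r[1],1),round(r[2],1))
if len(sys.argv)>2:
  cen=np.array([float(sys.argv[2]),float(sys.argv[3])]);
  k=(np.hypot(X[:,0]-cen[0],X[:,1]-cen[1])<14)&(X[:,2]>float(sys.argv[4])-3)&(X[:,2]<float(sys.argv[4])+3); rep('knob',k)
rep('bridge',(X[:,2]>76)&(X[:,2]<83)); rep('cheek',(X[:,2]>112)&(X[:,2]<119)); rep('base',(X[:,2]>9)&(X[:,2]<15))
E
python3 look.py w2 536 87 175
```

```text
2.2 [535.5  82.4 200.9] [ 3.1403e+00  7.0000e-04 -2.2000e-03] [-0.   0.4  0. ] 39.753306198441024
knob 921 [536.   87.7 175.1] 175.4 rect [536.   86.6] [15.6 15.5] 59.8
bridge 9883 [506.  103.2  79.8] 79.9 rect [500.4  98.8] [125.8  56.7] 21.0
cheek 1630 [495.2 105.9 115.8] 115.8 rect [500.   98.8] [40.  56.6] 20.3
base 5398 [496.3 128.   11.8] 11.8 rect [500.2  98.8] [130.  120.1] 20.8
```

View pics/w2.png

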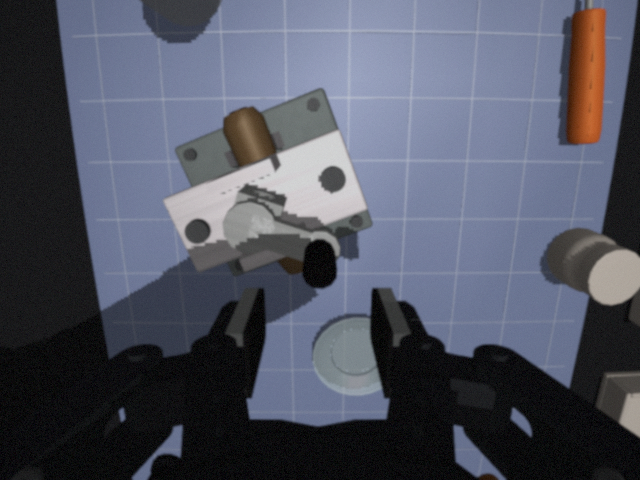

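Request:
play_rows:
  targets:
    - {"slide":[0.5,-4.5,24],"turn":[0,0,0],"hand":40}
    - {"slide":[0,0,30],"turn":[0,0,0],"hand":40}
    - {"slide":[0,0,0],"turn":[0,0,0],"hand":40}

```text
clock: 2.62
eef_pos: [535.2, 87.1, 146.2]
tool_rot: [3.14, 0.003, -0.002]
force: [-0.5, 0.2, 0.7]
width: 40.3
```

Request:
play_rows:
  targets:
    - {"slide":[0,0,0],"turn":[0,0,0],"hand":5}
    - {"slide":[0,0,0],"turn":[0,0,0],"hand":5}
    - {"slide":[0,0,0],"turn":[0,0,0],"hand":5}

```text
clock: 3.0
eef_pos: [537.0, 88.5, 148.3]
tool_rot: [3.141, -0.002, -0.001]
force: [-1.3, -1.1, 7.0]
width: 14.3
```

Run:
```python
import numpy as np
a0=-18.3
for i in range(25):
    a,b=np.radians([a0-20*i,a0-20*(i+1)])
    print(i+1, round(a0-20*(i+1),1),[round(38*(np.cos(b)-np.cos(a)),1),round(-38*(np.sin(b)-np.sin(a)),1),0.5], 'abs',round(500.2+38*np.cos(b),1),round(98.8+38*np.sin(b),1))
```

```text
1 -38.3 [np.float64(-6.3), np.float64(11.6), 0.5] abs 530.0 75.2
2 -58.3 [np.float64(-9.9), np.float64(8.8), 0.5] abs 520.2 66.5
3 -78.3 [np.float64(-12.3), np.float64(4.9), 0.5] abs 507.9 61.6
4 -98.3 [np.float64(-13.2), np.float64(0.4), 0.5] abs 494.7 61.2
5 -118.3 [np.float64(-12.5), np.float64(-4.1), 0.5] abs 482.2 65.3
6 -138.3 [np.float64(-10.4), np.float64(-8.2), 0.5] abs 471.8 73.5
7 -158.3 [np.float64(-6.9), np.float64(-11.2), 0.5] abs 464.9 84.7
8 -178.3 [np.float64(-2.7), np.float64(-12.9), 0.5] abs 462.2 97.7
9 -198.3 [np.float64(1.9), np.float64(-13.1), 0.5] abs 464.1 110.7
10 -218.3 [np.float64(6.3), np.float64(-11.6), 0.5] abs 470.4 122.4
11 -238.3 [np.float64(9.9), np.float64(-8.8), 0.5] abs 480.2 131.1
12 -258.3 [np.float64(12.3), np.float64(-4.9), 0.5] abs 492.5 136.0
13 -278.3 [np.float64(13.2), np.float64(-0.4), 0.5] abs 505.7 136.4
14 -298.3 [np.float64(12.5), np.float64(4.1), 0.5] abs 518.2 132.3
15 -318.3 [np.float64(10.4), np.float64(8.2), 0.5] abs 528.6 124.1
16 -338.3 [np.float64(6.9), np.float64(11.2), 0.5] abs 535.5 112.9
17 -358.3 [np.float64(2.7), np.float64(12.9), 0.5] abs 538.2 99.9
18 -378.3 [np.float64(-1.9), np.float64(13.1), 0.5] abs 536.3 86.9
19 -398.3 [np.float64(-6.3), np.float64(11.6), 0.5] abs 530.0 75.2
20 -418.3 [np.float64(-9.9), np.float64(8.8), 0.5] abs 520.2 66.5
21 -438.3 [np.float64(-12.3), np.float64(4.9), 0.5] abs 507.9 61.6
22 -458.3 [np.float64(-13.2), np.float64(0.4), 0.5] abs 494.7 61.2
23 -478.3 [np.float64(-12.5), np.float64(-4.1), 0.5] abs 482.2 65.3
24 -498.3 [np.float64(-10.4), np.float64(-8.2), 0.5] abs 471.8 73.5
25 -518.3 [np.float64(-6.9), np.float64(-11.2), 0.5] abs 464.9 84.7
```

Request:
play_rows:
  targets:
    - {"slide":[-6.3,11.6,0.5],"turn":[0,0,0],"hand":5}
    - {"slide":[-9.9,8.8,0.6],"turn":[0,0,0],"hand":5}
    - {"slide":[-12.3,4.9,0.5],"turn":[0,0,0],"hand":5}

```text
clock: 3.38
eef_pos: [510.0, 63.3, 146.8]
tool_rot: [-3.141, -0.006, -0.001]
force: [1.1, 1.1, 5.9]
width: 13.8
```

Run:
```python
from cell import *
s=read_state();print(s)
im,_=get_image('side');import cv2;cv2.imwrite('pics/s2.png',cv2.resize(im[100:300,180:400],None,fx=3,fy=3,interpolation=cv2.INTER_CUBIC))
```

```text
{'clock': 3.375, 'qpos': array([ 0.0523675 ,  0.57282789, -0.33852239,  1.97752411,  0.30916914,
        0.63459789, -0.48706089]), 'qd': array([ 0.05604843, -0.10944889, -0.00125197,  0.27921066,  0.01309243,
       -0.17034696, -0.00344657]), 'tau': array([-9.95048904e-02, -4.22170544e+01, -2.63583541e+00, -1.12460053e+01,
       -3.26467794e-02,  8.08501504e-01,  1.99873082e-02]), 'eef_pos': array([510.01301437,  63.30963657, 146.77522902]), 'tool_rot': array([-3.14061024e+00, -5.77493852e-03, -1.06728100e-03]), 'force': array([1.1493179 , 1.08631243, 5.93920244]), 'torque': array([ 0.29169482, -0.38803022,  0.00413437]), 'width': 13.817804747982077}
```

View pics/s2.png

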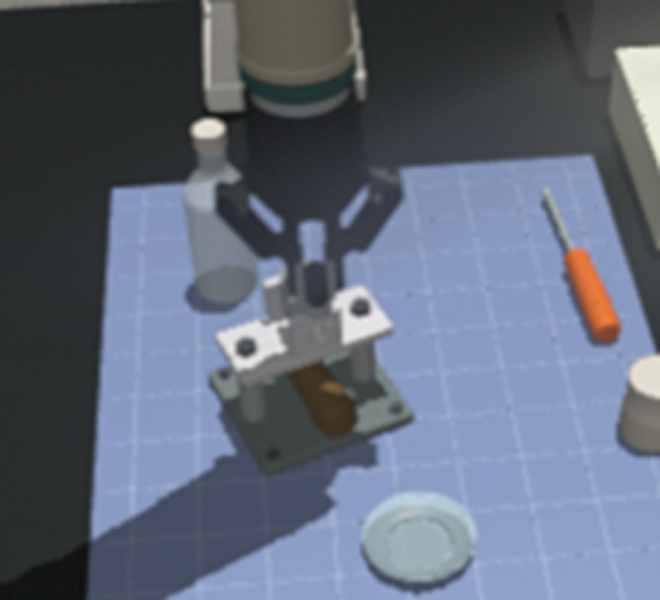

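The knob (crop 318,285) follows between the fingers and the screw has turned; forces are low, so I continue.

Request:
play_rows:
  targets:
    - {"slide":[-13.2,0.4,0.6],"turn":[0,0,0],"hand":5}
    - {"slide":[-12.5,-4.1,0.5],"turn":[0,0,0],"hand":5}
    - {"slide":[-10.4,-8.2,0.6],"turn":[0,0,0],"hand":5}
    - {"slide":[-6.9,-11.2,0.5],"turn":[0,0,0],"hand":5}
    - {"slide":[-2.7,-12.9,0.6],"turn":[0,0,0],"hand":5}

```text
clock: 4.05
eef_pos: [462.2, 98.5, 143.9]
tool_rot: [3.14, -0.002, -0.001]
force: [-1.3, -1.4, 12.1]
width: 14.2
```

Request:
play_rows:
  targets:
    - {"slide":[1.9,-13.1,0.5],"turn":[0,0,0],"hand":5}
    - {"slide":[6.3,-11.6,0.6],"turn":[0,0,0],"hand":5}
    - {"slide":[9.9,-8.8,0.5],"turn":[0,0,0],"hand":5}
    - {"slide":[12.3,-4.9,0.6],"turn":[0,0,0],"hand":5}
    - {"slide":[13.2,-0.4,0.5],"turn":[0,0,0],"hand":5}

```text
clock: 4.68
eef_pos: [506.6, 138.7, 141.0]
tool_rot: [-3.141, -0.002, 0.0]
force: [-1.6, -1.8, 8.5]
width: 14.1
```

Request:
play_rows:
  targets:
    - {"slide":[12.5,4.1,0.6],"turn":[0,0,0],"hand":5}
    - {"slide":[10.4,8.2,0.5],"turn":[0,0,0],"hand":5}
    - {"slide":[6.9,11.2,0.6],"turn":[0,0,0],"hand":5}
    - {"slide":[2.7,12.9,0.5],"turn":[0,0,0],"hand":5}
    - {"slide":[-1.9,13.1,0.6],"turn":[0,0,0],"hand":5}

```text
clock: 5.3
eef_pos: [537.4, 89.1, 138.3]
tool_rot: [-3.14, -0.003, -0.0]
force: [-2.6, 2.1, 7.5]
width: 14.1
```

Request:
play_rows:
  targets:
    - {"slide":[-6.3,11.6,0.5],"turn":[0,0,0],"hand":5}
    - {"slide":[-9.9,8.8,0.6],"turn":[0,0,0],"hand":5}
    - {"slide":[-12.3,4.9,0.5],"turn":[0,0,0],"hand":5}
    - {"slide":[-13.2,0.4,0.6],"turn":[0,0,0],"hand":5}
    - {"slide":[-12.5,-4.1,0.5],"turn":[0,0,0],"hand":5}

```text
clock: 5.92
eef_pos: [483.8, 66.0, 135.7]
tool_rot: [3.141, -0.005, -0.002]
force: [1.2, -1.3, 7.1]
width: 14.2
```

Request:
play_rows:
  targets:
    - {"slide":[-10.4,-8.2,0.6],"turn":[0,0,0],"hand":5}
    - {"slide":[-6.9,-11.2,0.5],"turn":[0,0,0],"hand":5}
    - {"slide":[-0.3,-0.5,0],"turn":[0,0,0],"hand":5}
    - {"slide":[0,0,0],"turn":[0,0,0],"hand":5}

```text
clock: 6.42
eef_pos: [464.7, 87.2, 134.4]
tool_rot: [3.142, -0.002, -0.0]
force: [-3.2, 1.3, 10.3]
width: 13.9
```

```bash
python3 look.py w3 465 85 162
```

```text
6.425 [464.7  87.2 134.4] [ 3.1415e+00 -1.6000e-03 -1.0000e-04] [-3.2  1.3 10.3] 13.92524776395734
knob 1576 [464.4  87.3 161.3] 161.4 rect [464.5  86.8] [20.5 14.3] 90.0
bridge 13226 [506.7 108.1  79.9] 79.9 rect [499.8  99.2] [126.3  56.1] 20.9
cheek 3991 [499.6 102.7 115.5] 115.8 rect [496.9  97.5] [47.4 57. ] 21.3
base 9017 [486.8 135.   11.9] 11.9 rect [486.6 134.6] [130.3  43.9] 20.9
```

View pics/w3.png

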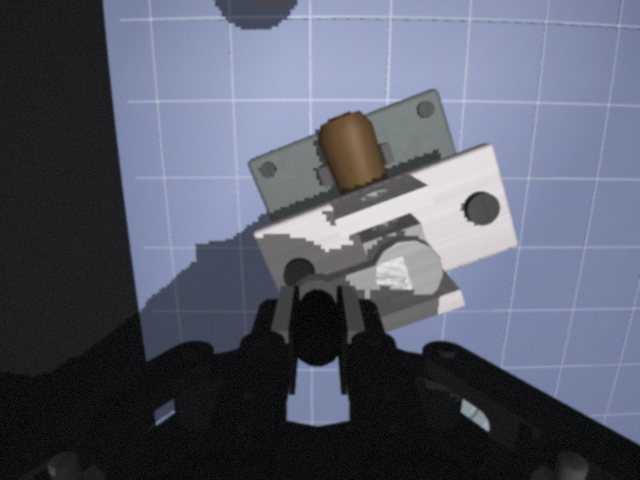

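Request:
play_rows:
  targets:
    - {"slide":[0,0,0],"turn":[0,0,0],"hand":40}
    - {"slide":[0,0,0],"turn":[0,0,0],"hand":40}
    - {"slide":[0,0,-50],"turn":[0,0,0],"hand":40}
    - {"slide":[15,60,-45],"turn":[0,0,0],"hand":40}
    - {"slide":[0,0,0],"turn":[0,0,0],"hand":60}

```text
clock: 7.1
eef_pos: [479.3, 33.5, 221.9]
tool_rot: [3.14, -0.006, -0.008]
force: [-0.2, 0.5, -0.6]
width: 57.1
```

Request:
play_rows:
  targets:
    - {"slide":[0,0,0],"turn":[0,0,0],"hand":60}

```text
clock: 7.22
eef_pos: [476.4, 37.7, 219.5]
tool_rot: [-3.141, 0.0, -0.001]
force: [0.3, 0.2, 0.1]
width: 59.8
```

```bash
python3 look.py w4 465 85 161.5
python3 - <<'E'
from h import *
import pickle
c=pickle.load(open('pics/w4.pkl','rb'));d=np.load('pics/w4.npy')
p,X=cloud(c,d,0,640,0,480)
k=(X[:,2]>123)&(X[:,2]<133)&(np.hypot(X[:,0]-500,X[:,1]-99)<60)
print(np.median(X[k][:,2]),cv2.minAreaRect(X[k][:,:2].astype(np.float32)))
v=X[k][:,:2].mean(0)-[500.2,98.8];print(np.degrees(np.arctan2(v[1],v[0])))
E
```

```text
7.225 [476.4  37.7 219.5] [-3.1415e+00  4.0000e-04 -1.4000e-03] [0.3 0.2 0.1] 59.768211821420806
knob 781 [464.4  86.2 161.2] 161.4 rect [464.3  85.9] [15.4 14.9] 89.5
bridge 9262 [504.  102.4  79.9] 79.9 rect [500.2  98.8] [126.6  56.6] 20.8
cheek 2042 [499.9  99.8 115.7] 115.9 rect [500.3  98.9] [40.4 56.4] 21.1
base 5867 [495.6 109.5  11.8] 11.9 rect [500.2  99. ] [130.4 120.4] 21.0
127.81486830433346 ((484.317138671875, 92.81533813476562), (61.49809265136719, 27.34604835510254), 21.283185958862305)
-163.83214342480116
```

View pics/w4.png

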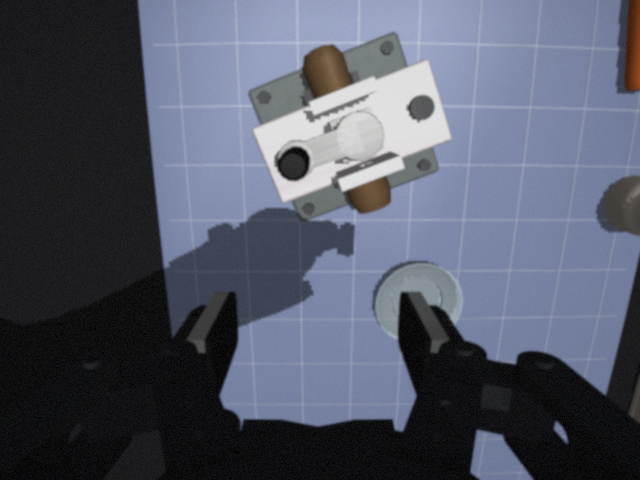

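Run:
```python
from cell import *
from h import *
plan(read_state(),[(511,-309,180,-94,10)])
```

```text
0 [3.5, 34.7, 3.9] [0, 0, 9.4] -> [479.6, 3.8, 215.3]
1 [9.1, 33.8, 3.9] [0, 0, 9.4] -> [483.0, -31.1, 211.4]
2 [14.5, 31.7, 4.0] [0, 0, 9.4] -> [486.6, -65.8, 207.4]
3 [19.5, 29.0, 3.9] [0, 0, 9.4] -> [490.0, -100.5, 203.5]
4 [24.0, 25.4, 3.9] [0, 0, 9.4] -> [493.6, -135.3, 199.6]
5 [27.8, 21.2, 3.9] [0, 0, 9.4] -> [497.0, -170.1, 195.7]
6 [30.8, 16.3, 3.9] [0, 0, 9.4] -> [500.5, -204.8, 191.8]
7 [33.1, 11.0, 3.9] [0, 0, 9.4] -> [504.0, -239.5, 187.9]
8 [34.5, 5.5, 4.0] [0, 0, 9.4] -> [507.5, -274.2, 183.9]
9 [34.9, -0.2, 3.9] [0, 0, 9.4] -> [511.0, -308.9, 180.0]
```

Request:
play_rows:
  targets:
    - {"slide":[3.5,34.7,3.9],"turn":[0,0,9.4],"hand":60}
    - {"slide":[9.1,33.8,3.9],"turn":[0,0,9.4],"hand":60}
    - {"slide":[14.5,31.7,4],"turn":[0,0,9.4],"hand":60}
    - {"slide":[19.5,29,3.9],"turn":[0,0,9.4],"hand":60}
    - {"slide":[24,25.4,3.9],"turn":[0,0,9.4],"hand":60}

```text
clock: 7.9
eef_pos: [493.9, -135.1, 199.0]
tool_rot: [3.141, 0.002, -0.823]
force: [0.4, 0.4, -1.0]
width: 60.0
```

Request:
play_rows:
  targets:
    - {"slide":[27.8,21.2,3.9],"turn":[0,0,9.4],"hand":60}
    - {"slide":[30.8,16.3,3.9],"turn":[0,0,9.4],"hand":60}
    - {"slide":[33.1,11,3.9],"turn":[0,0,9.4],"hand":50}
    - {"slide":[34.5,5.5,4],"turn":[0,0,9.4],"hand":50}
    - {"slide":[34.9,0,3.9],"turn":[0,0,9.4],"hand":50}

```text
clock: 8.52
eef_pos: [511.7, -308.4, 179.0]
tool_rot: [3.139, 0.001, -1.643]
force: [1.0, -0.3, 0.4]
width: 50.0
```

Request:
play_rows:
  targets:
    - {"slide":[0,0,0],"turn":[0,0,0],"hand":50}
    - {"slide":[0,0,0],"turn":[0,0,0],"hand":50}

```text
clock: 8.78
eef_pos: [511.5, -307.1, 179.5]
tool_rot: [3.14, 0.002, -1.638]
force: [0.7, 1.2, -0.2]
width: 50.3
```

```bash
python3 look.py w5
python3 - <<'E'
from h import *
import pickle
c=pickle.load(open('pics/w5.pkl','rb'));d=np.load('pics/w5.npy')
p,X=cloud(c,d,0,640,0,480)
near=(abs(X[:,0]-560)<90)&(abs(X[:,1]+312)<30)
for n,lo,hi in (('head',39,45),('shank',11,20),('plate',22,29)):
    k=near&(X[:,2]>lo)&(X[:,2]<hi)
    if k.sum()>9: print(n,k.sum(),X[k].mean(0).round(1),np.median(X[k][:,2]),cv2.minAreaRect(X[k][:,:2].astype(np.float32)),X[k].min(0).round(1),X[k].max(0).round(1))
E
```

```text
8.775 [ 511.5 -307.1  179.5] [ 3.1397e+00  2.1000e-03 -1.6375e+00] [ 0.7  1.2 -0.2] 50.33884886566665
bridge few
cheek few
base few
head 611 [ 510.1 -306.9   41.7] 41.76742256019358 ((509.5621032714844, -306.7427673339844), (15.656758308410645, 20.189455032348633), 86.45360565185547) [ 499.6 -315.1   39.1] [ 519.7 -298.9   43.8]
shank 1511 [ 569.1 -309.5   15.9] 15.962449569738384 ((570.9364013671875, -311.2481384277344), (24.186344146728516, 106.13394927978516), 80.88341522216797) [ 518.1 -320.8   11.4] [ 624.6 -296.4   20. ]
plate 309 [ 547.6 -308.7   25.6] 25.61567232306262 ((536.827392578125, -308.1275329589844), (26.001008987426758, 35.70850372314453), 87.60972595214844) [ 518.7 -321.7   22. ] [ 554.9 -295.7   28.9]
```

View pics/w5.png

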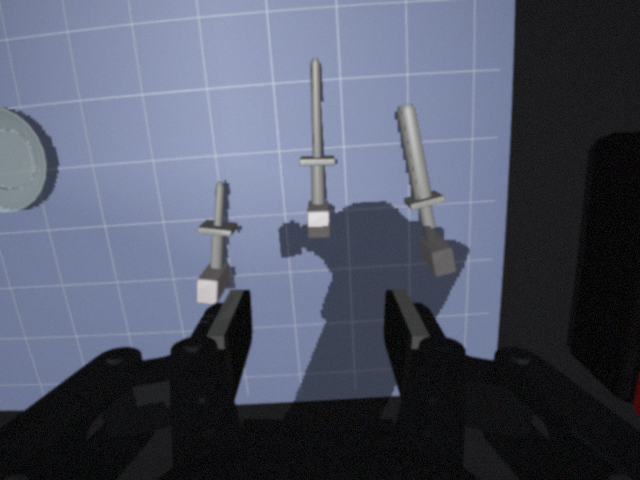

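Run:
```python
from cell import *
from h import *
import pickle
c=pickle.load(open('pics/w5.pkl','rb'));d=np.load('pics/w5.npy')
p,X=cloud(c,d,0,640,0,480)
k=(abs(X[:,0]-592)<34)&(abs(X[:,1]+312)<12)&(X[:,2]>13)&(X[:,2]<20)
v=cv2.fitLine(X[k][:,:2].astype(np.float32),cv2.DIST_HUBER,0,.01,.01).ravel();a=np.degrees(np.arctan(v[1]/v[0]));print(a,v, 'y at 509.6',v[3]+(509.6-v[2])*v[1]/v[0], X[k].max(0))
plan(read_state(),[(509.6,-306.9,70,a-90,2),(509.6,-306.9,10,a-90,2)])
```

```text
-2.3783822 [ 9.9913853e-01 -4.1498683e-02  5.9143323e+02 -3.1057724e+02] y at 509.6 -307.17834 [ 624.63740636 -305.74017632   18.21059604]
0 [0.1, 1.0, 54.9] [0, 0, -0.7] -> [510.7, -306.9, 124.9]
1 [0.0, 1.1, 54.9] [0, 0, -0.7] -> [509.6, -306.9, 70.0]
2 [0.0, -0.0, 30.0] [0, 0, -0.0] -> [509.6, -306.9, 40.0]
3 [0.0, -0.0, 30.0] [0, 0, -0.0] -> [509.6, -306.9, 10.0]
```

Request:
play_rows:
  targets:
    - {"slide":[0,1,55],"turn":[0,0,-0.7],"hand":42}
    - {"slide":[0,1,54],"turn":[0,0,-0.7],"hand":42}
    - {"slide":[0,0,30],"turn":[0,0,0],"hand":42}
    - {"slide":[0,0,29],"turn":[0,0,0],"hand":42}
    - {"slide":[0,0,0],"turn":[0,0,0],"hand":42}

```text
clock: 9.45
eef_pos: [508.3, -306.6, 10.7]
tool_rot: [3.138, 0.003, -1.614]
force: [-0.5, 0.7, -0.5]
width: 41.9
```

Request:
play_rows:
  targets:
    - {"slide":[0,0,0],"turn":[0,0,0],"hand":42}

```text
clock: 9.57
eef_pos: [510.3, -308.7, 13.6]
tool_rot: [-3.14, -0.0, -1.615]
force: [0.2, -0.2, 0.2]
width: 41.8
```

```bash
python3 look.py w6
```

```text
9.575 [ 510.3 -308.7   13.6] [-3.1403e+00 -1.0000e-04 -1.6151e+00] [ 0.2 -0.2  0.2] 41.79043139481339
bridge few
cheek few
base few
```

View pics/w6.png

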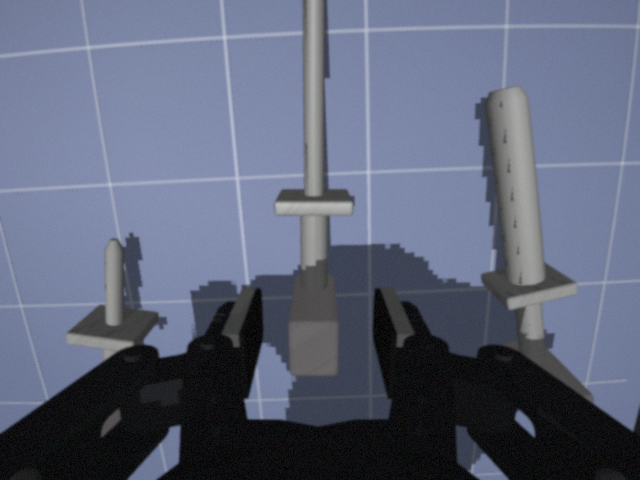

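Request:
play_rows:
  targets:
    - {"slide":[0,0,0],"turn":[0,0,0],"hand":5}
    - {"slide":[0,0,0],"turn":[0,0,0],"hand":5}
    - {"slide":[0,0,0],"turn":[0,0,0],"hand":5}

```text
clock: 10.0
eef_pos: [510.2, -309.6, 14.0]
tool_rot: [-3.14, -0.001, -1.616]
force: [-1.1, 0.5, 6.2]
width: 15.2
```

Request:
play_rows:
  targets:
    - {"slide":[0,0,-40],"turn":[0,0,0],"hand":5}
    - {"slide":[0,0,-50],"turn":[0,0,0],"hand":5}
    - {"slide":[0,0,-30],"turn":[0,0,0],"hand":5}
    - {"slide":[0,0,0],"turn":[0,0,0],"hand":5}
    - {"slide":[0,0,0],"turn":[0,0,0],"hand":5}

```text
clock: 10.62
eef_pos: [508.8, -308.9, 132.0]
tool_rot: [3.14, 0.001, -1.616]
force: [0.7, -0.3, -0.8]
width: 15.2
```

```bash
cat > pin.py <<'E'
# pin in tool frame: head rect, shank line, tip, from wrist depth
from cell import *
from h import *
import pickle,sys
n=sys.argv[1]
s=read_state();print(s['clock'],s['eef_pos'].round(1),s['tool_rot'].round(4),s['force'].round(1),s['width'])
c=calibration('wrist');im,d=get_image('wrist');cv2.imwrite(f'pics/{n}.png',im);np.save(f'pics/{n}.npy',d);pickle.dump(c,open(f'pics/{n}.pkl','wb'))
R=Ro.from_euler('xyz',s['tool_rot']).as_matrix()
p,X=cloud(c,d,0,640,0,480)
T=(X-s['eef_pos'])@R   # tool coords
def st(nm,k): print(nm,k.sum(),'med',np.median(T[k],0).round(1) if k.sum() else '')
for lo in range(14,125,10):
    k=(abs(T[:,0])<20)&(T[:,1]<-lo)&(T[:,1]>-lo-10)&(T[:,2]<25)&(T[:,2]>-60)
    if k.sum()>3: print('ahead',lo,k.sum(),'x mid',np.round((np.percentile(T[k][:,0],5)+np.percentile(T[k][:,0],95))/2,1),'z top(5%)',np.percentile(T[k][:,2],[5,50]).round(1),'far',(-T[k][:,1].min()).round(1))
E
python3 pin.py w7
```

```text
10.625 [ 508.8 -308.9  132. ] [ 3.1405e+00  7.0000e-04 -1.6165e+00] [ 0.7 -0.3 -0.8] 15.197072926626321
ahead 14 702 x mid -0.4 z top(5%) [-4.4 -3. ] far 24.0
ahead 24 735 x mid -0.6 z top(5%) [-4.4 -3. ] far 34.0
ahead 34 1650 x mid -0.8 z top(5%) [-12.6 -11.3] far 44.0
ahead 44 1027 x mid 0.5 z top(5%) [-10.5  -1.6] far 54.0
ahead 54 610 x mid -0.8 z top(5%) [-2.8 -1.5] far 64.0
ahead 64 606 x mid -1.0 z top(5%) [-3.  -1.5] far 74.0
ahead 74 659 x mid -1.1 z top(5%) [-2.9 -1.5] far 84.0
ahead 84 684 x mid -1.1 z top(5%) [-2.8 -1.5] far 94.0
ahead 94 734 x mid -1.3 z top(5%) [-2.9 -1.4] far 104.0
ahead 104 191 x mid -1.3 z top(5%) [-2.7 -1.3] far 107.0
```

View pics/w7.png

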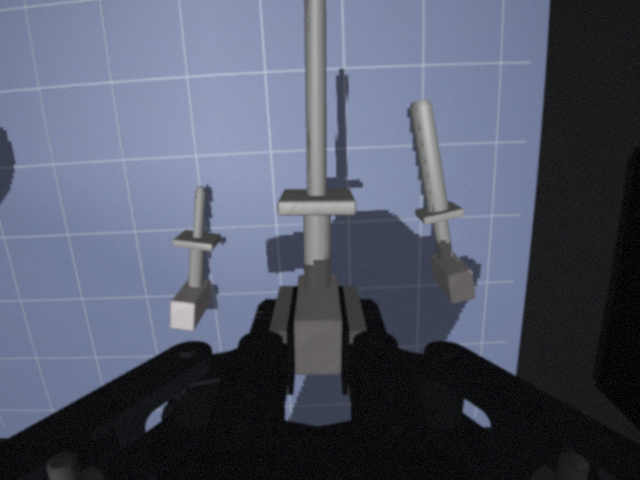

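Run:
```python
from cell import *
from h import *
import pickle
c=pickle.load(open('pics/w7.pkl','rb'));d=np.load('pics/w7.npy')
s=read_state();R=Ro.from_euler('xyz',s['tool_rot']).as_matrix()
p,X=cloud(c,d,0,640,0,480);T=(X-s['eef_pos'])@R
k=(abs(T[:,0])<20)&(T[:,2]<-7)&(T[:,2]>-25)&(T[:,1]<-30)&(T[:,1]>-60)
print('plate',T[k].min(0),T[k].max(0),np.percentile(T[k][:,1],[2,98]))
u=np.array([np.cos(np.radians(110.9)),np.sin(np.radians(110.9))]);H=np.array([500.2,98.85])
t=H-182*u;print(t)
plan(s,[(t[0],t[1],140,20.3,12),(t[0],t[1],99.2,20.3,2)])
```

```text
plate [-13.61610498 -44.62514511 -13.97299483] [ 12.26596922 -39.05009108  -7.00092113] [-44.42180909 -39.4480556 ]
[565.12631588 -71.17521433]
0 [-20.0, -3.8, -0.7] [0, 0, -9.4] -> [513.2, -288.9, 132.2]
1 [-19.1, -7.0, -0.7] [0, 0, -9.4] -> [517.9, -269.1, 132.9]
2 [-17.7, -10.1, -0.7] [0, 0, -9.4] -> [522.7, -249.3, 133.6]
3 [-15.8, -12.8, -0.7] [0, 0, -9.4] -> [527.4, -229.5, 134.3]
4 [-13.5, -15.2, -0.7] [0, 0, -9.4] -> [532.1, -209.7, 135.0]
5 [-10.9, -17.2, -0.8] [0, 0, -9.5] -> [536.8, -189.9, 135.8]
6 [-7.8, -18.8, -0.7] [0, 0, -9.4] -> [541.6, -170.1, 136.5]
7 [-4.7, -19.8, -0.7] [0, 0, -9.4] -> [546.3, -150.3, 137.2]
8 [-1.4, -20.3, -0.7] [0, 0, -9.4] -> [551.0, -130.5, 137.9]
9 [1.9, -20.2, -0.7] [0, 0, -9.4] -> [555.6, -110.8, 138.6]
10 [5.3, -19.7, -0.7] [0, 0, -9.4] -> [560.4, -91.0, 139.3]
11 [8.3, -18.5, -0.7] [0, 0, -9.4] -> [565.1, -71.2, 140.0]
12 [0.0, -0.0, 20.4] [0, 0, -0.0] -> [565.1, -71.2, 119.6]
13 [0.1, -0.0, 20.4] [0, 0, -0.0] -> [565.2, -71.2, 99.2]
```

Request:
play_rows:
  targets:
    - {"slide":[-20,-3.8,-0.7],"turn":[0,0,-9.4],"hand":5}
    - {"slide":[-19.1,-7,-0.7],"turn":[0,0,-9.4],"hand":5}
    - {"slide":[-17.7,-10.1,-0.7],"turn":[0,0,-9.4],"hand":5}
    - {"slide":[-15.8,-12.8,-0.7],"turn":[0,0,-9.4],"hand":5}
    - {"slide":[-13.5,-15.2,-0.7],"turn":[0,0,-9.4],"hand":5}

```text
clock: 11.3
eef_pos: [532.2, -209.3, 134.5]
tool_rot: [3.14, 0.003, -0.791]
force: [0.0, -0.1, -0.2]
width: 15.1
```

Request:
play_rows:
  targets:
    - {"slide":[-10.9,-17.2,-0.8],"turn":[0,0,-9.5],"hand":5}
    - {"slide":[-7.8,-18.8,-0.7],"turn":[0,0,-9.4],"hand":5}
    - {"slide":[-4.7,-19.8,-0.7],"turn":[0,0,-9.4],"hand":5}
    - {"slide":[-1.4,-20.3,-0.7],"turn":[0,0,-9.4],"hand":5}
    - {"slide":[1.9,-20.2,-0.7],"turn":[0,0,-9.4],"hand":5}

```text
clock: 11.92
eef_pos: [555.7, -110.6, 138.2]
tool_rot: [-3.141, 0.003, 0.031]
force: [0.1, 0.3, -0.4]
width: 14.9
```

Request:
play_rows:
  targets:
    - {"slide":[5.3,-19.7,-0.7],"turn":[0,0,-9.4],"hand":5}
    - {"slide":[8.3,-18.5,-0.7],"turn":[0,0,-9.4],"hand":5}
    - {"slide":[0,0,0],"turn":[0,0,0],"hand":5}
    - {"slide":[0,0,0],"turn":[0,0,0],"hand":5}
    - {"slide":[0,0,0],"turn":[0,0,0],"hand":5}

```text
clock: 12.55
eef_pos: [565.5, -73.2, 140.6]
tool_rot: [3.141, 0.001, 0.351]
force: [0.4, -1.0, -1.6]
width: 14.9
```

```bash
python3 look.py w8 465 86 161;  python3 pin.py w8
python3 - <<'E'
from cell import *
from h import *
plan(read_state(),[(565.1,-71.2,99.2,20.3,1)])
E
```

```text
12.55 [565.5 -73.2 140.6] [3.1412e+00 1.2000e-03 3.5080e-01] [ 0.4 -1.  -1.6] 14.879184568740413
knob few
bridge few
cheek few
base 4376 [517.   50.   11.7] 11.7 rect [518.6  50.6] [129.6  19.2] 20.1
12.6 [565.7 -73.  140.8] [3.1412e+00 8.0000e-04 3.5140e-01] [-0.9  0.1 -0.4] 14.675879820122011
ahead 14 789 x mid 0.3 z top(5%) [-45.9  -3.2] far 24.0
ahead 24 743 x mid -0.4 z top(5%) [-4.5 -3.1] far 34.0
ahead 34 1298 x mid -0.6 z top(5%) [-12.7 -11.5] far 44.0
ahead 44 1366 x mid -0.5 z top(5%) [-11.5  -2. ] far 54.0
ahead 54 597 x mid -0.7 z top(5%) [-2.8 -1.6] far 64.0
ahead 64 606 x mid -0.9 z top(5%) [-2.9 -1.5] far 74.0
ahead 74 663 x mid -0.9 z top(5%) [-2.9 -1.5] far 84.0
ahead 84 692 x mid -1.0 z top(5%) [-2.9 -1.5] far 94.0
ahead 94 726 x mid -1.0 z top(5%) [-2.9 -1.5] far 104.0
ahead 104 223 x mid -1.0 z top(5%) [-2.8 -1.5] far 107.4
0 [-0.1, -1.7, 41.8] [0, 0, -0.1] -> [565.1, -71.2, 99.2]
```

View pics/w8.png

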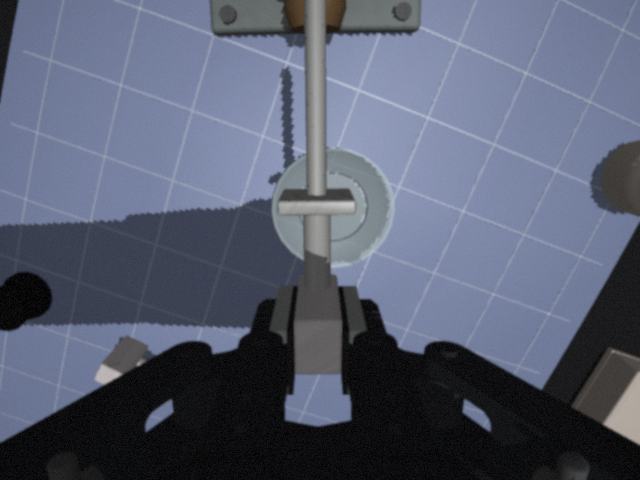

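Request:
play_rows:
  targets:
    - {"slide":[0.4,-1.7,21],"turn":[0,0,-0.3],"hand":5}
    - {"slide":[0,0,20.5],"turn":[0,0,0],"hand":5}
    - {"slide":[0,0,0],"turn":[0,0,0],"hand":5}
    - {"slide":[0,0,0],"turn":[0,0,0],"hand":5}

```text
clock: 13.15
eef_pos: [566.3, -70.2, 100.2]
tool_rot: [3.141, -0.001, 0.359]
force: [1.1, 0.3, -1.0]
width: 15.0
```

```bash
cat > ax.py <<'E'
from cell import *
from h import *
s=read_state();R=Ro.from_euler('xyz',s['tool_rot']).as_matrix()
H=np.array([500.2,98.85,98]);a=np.radians(110.9);u=np.array([np.cos(a),np.sin(a),0]);l=np.array([np.cos(a-np.pi/2),np.sin(a-np.pi/2),0])
for nm,t in dict(tcp=[0,0,0],sh=[-.7,-44.5,1.4],tip=[-1.1,-114.5,1.4]).items():
    P_=s['eef_pos']+R@np.array(t)-H; print(nm,'along',(P_@u).round(1),'lat(+toolx)',(P_@l).round(2),'up',P_[2].round(2))
print(s['clock'],s['force'].round(1),np.degrees(s['tool_rot']).round(2),s['qd'].round(3),s['width'])
E
python3 ax.py
python3 - <<'E'
from cell import *
import cv2
for n in('side','scene'):
    im,_=get_image(n);r=im[130:300,220:400] if n=='side' else im[220:350,290:470]
    cv2.imwrite(f'pics/{n}3.png',cv2.resize(r,None,fx=3.5,fy=3.5,interpolation=cv2.INTER_CUBIC))
E
python3 ax.py
```

```text
tcp along -181.5 lat(+toolx) 1.42 up 2.21
sh along -137.0 lat(+toolx) 0.98 up 0.79
tip along -67.0 lat(+toolx) 1.0 up 0.77
13.15 [ 1.1  0.3 -1. ] [ 1.7998e+02 -5.0000e-02  2.0560e+01] [ 0.002 -0.01  -0.004 -0.006  0.001 -0.002 -0.002] 15.009847390752487
tcp along -181.5 lat(+toolx) 1.67 up 2.53
sh along -137.0 lat(+toolx) 1.23 up 1.09
tip along -67.0 lat(+toolx) 1.24 up 1.04
13.25 [-0.1  0.2 -0.6] [ 1.7996e+02 -9.0000e-02  2.0570e+01] [ 0.    -0.     0.     0.001  0.     0.    -0.001] 14.907795538016028
```

View pics/side3.png

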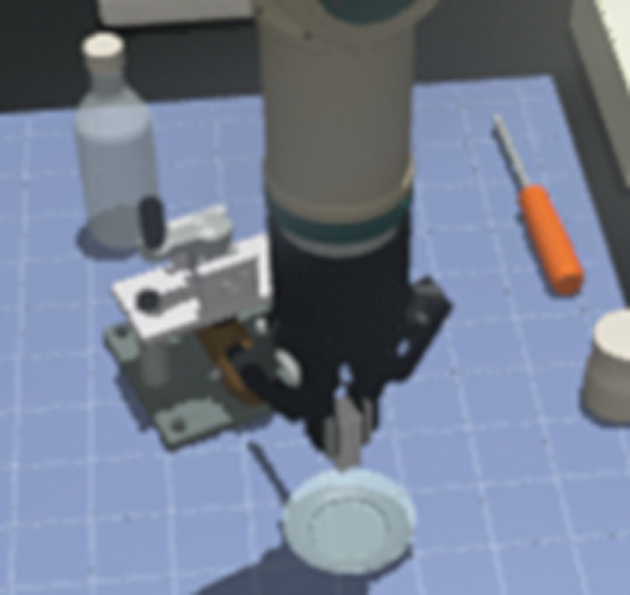

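View pics/scene3.png

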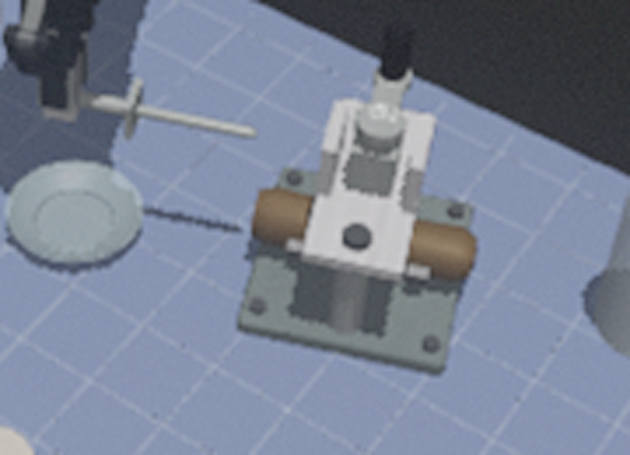

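Request:
play_rows:
  targets:
    - {"slide":[-1.1,-10,0.9],"turn":[0,0,0],"hand":5}
    - {"slide":[0,-12,0],"turn":[0,0,0],"hand":5}
    - {"slide":[0,-10,0],"turn":[0,0,0],"hand":5}
    - {"slide":[0,0,0],"turn":[0,0,0],"hand":5}
    - {"slide":[0,0,0],"turn":[0,0,0],"hand":5}

```text
clock: 13.88
eef_pos: [553.7, -40.7, 98.8]
tool_rot: [3.141, -0.0, 0.359]
force: [-0.4, 0.2, -1.0]
width: 15.1
```

```bash
python3 ax.py;python3 pin.py w9; python3 ax.py
```

```text
tcp along -149.4 lat(+toolx) 0.19 up 0.76
sh along -104.9 lat(+toolx) -0.27 up -0.66
tip along -34.9 lat(+toolx) -0.29 up -0.7
13.875 [-0.4  0.2 -1. ] [ 1.7997e+02 -1.0000e-02  2.0590e+01] [ 0.007  0.002  0.005 -0.004 -0.001  0.001 -0.001] 15.05727386280365
13.875 [553.7 -40.7  98.8] [ 3.1411e+00 -1.0000e-04  3.5940e-01] [-0.4  0.2 -1. ] 15.05727386280365
ahead 14 779 x mid 0.0 z top(5%) [-45.6  -3.3] far 24.0
ahead 24 749 x mid -0.4 z top(5%) [-4.5 -3.1] far 34.0
ahead 34 1294 x mid -0.6 z top(5%) [-12.7 -11.5] far 44.0
ahead 44 1359 x mid -0.5 z top(5%) [-11.4  -2. ] far 54.0
ahead 54 597 x mid -0.7 z top(5%) [-2.9 -1.5] far 64.0
ahead 64 609 x mid -0.9 z top(5%) [-2.9 -1.5] far 73.8
ahead 74 669 x mid -0.9 z top(5%) [-2.9 -1.5] far 84.0
ahead 84 692 x mid -1.0 z top(5%) [-2.9 -1.5] far 94.0
ahead 94 733 x mid -1.0 z top(5%) [-2.8 -1.4] far 104.0
ahead 104 223 x mid -0.9 z top(5%) [-2.7 -1.3] far 107.4
tcp along -149.7 lat(+toolx) 0.09 up 0.7
sh along -105.2 lat(+toolx) -0.34 up -0.72
tip along -35.2 lat(+toolx) -0.33 up -0.76
13.925 [-0.  -0.8 -1.9] [179.97  -0.    20.56] [ 0.007  0.002  0.001  0.001 -0.    -0.002 -0.   ] 14.761672023770009
```

View pics/w9.png

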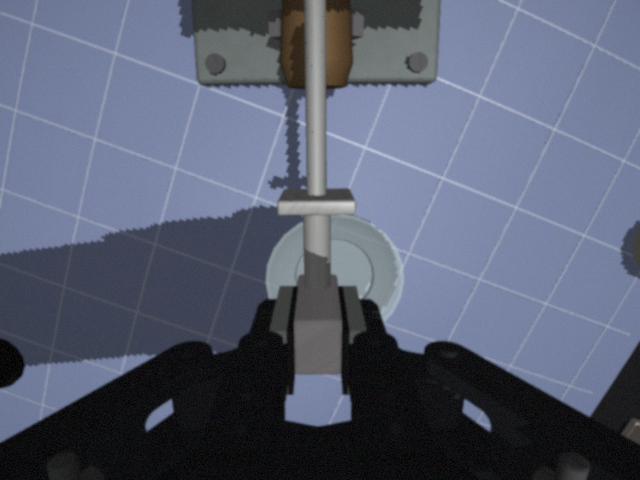

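Request:
play_rows:
  targets:
    - {"slide":[0.2,-3,-0.6],"turn":[0,0,0],"hand":5}
    - {"slide":[0,-6,0],"turn":[0,0,0],"hand":5}
    - {"slide":[0,-6,0],"turn":[0,0,0],"hand":5}
    - {"slide":[0,-6,0],"turn":[0,0,0],"hand":5}
    - {"slide":[0,0,0],"turn":[0,0,0],"hand":5}

```text
clock: 14.55
eef_pos: [546.1, -19.9, 99.4]
tool_rot: [-3.141, -0.0, 0.361]
force: [1.0, -0.6, -1.4]
width: 15.0
```

```bash
python3 ax.py
```

```text
tcp along -127.3 lat(+toolx) 0.57 up 1.37
sh along -82.8 lat(+toolx) 0.05 up -0.02
tip along -12.8 lat(+toolx) -0.06 up 0.0
14.55 [ 1.  -0.6 -1.4] [-179.98   -0.     20.66] [ 0.011  0.     0.01  -0.01   0.004  0.003  0.004] 15.010776456705816
```

Request:
play_rows:
  targets:
    - {"slide":[0,-6,0],"turn":[0,0,0],"hand":5}
    - {"slide":[0,-6,0],"turn":[0,0,0],"hand":5}
    - {"slide":[0,-6,0],"turn":[0,0,0],"hand":5}
    - {"slide":[0,-6,0],"turn":[0,0,0],"hand":5}
    - {"slide":[0,0,0],"turn":[0,0,0],"hand":5}

```text
clock: 15.18
eef_pos: [537.7, 2.5, 99.4]
tool_rot: [-3.141, -0.0, 0.36]
force: [-0.3, -0.6, -1.5]
width: 15.0
```

```bash
python3 ax.py
```

```text
tcp along -103.4 lat(+toolx) 0.65 up 1.36
sh along -58.9 lat(+toolx) 0.15 up -0.03
tip along 11.1 lat(+toolx) 0.05 up -0.01
15.175 [-0.3 -0.6 -1.5] [-179.98   -0.     20.65] [ 0.01   0.002  0.01  -0.007  0.005  0.005  0.004] 14.967634114900108
```

Through the collar without force; pushing on through the far cheek.

Request:
play_rows:
  targets:
    - {"slide":[0,-6,0],"turn":[0,0,0],"hand":5}
    - {"slide":[0,-6,0],"turn":[0,0,0],"hand":5}
    - {"slide":[0,-6,0],"turn":[0,0,0],"hand":5}
    - {"slide":[0,-6,0],"turn":[0,0,0],"hand":5}
    - {"slide":[0,-3,0],"turn":[0,0,0],"hand":5}

```text
clock: 15.8
eef_pos: [528.2, 27.6, 99.3]
tool_rot: [-3.141, -0.0, 0.36]
force: [-0.6, 0.8, -1.4]
width: 15.1
```

```bash
python3 ax.py; python3 look.py w10; python3 ax.py
```

```text
tcp along -76.6 lat(+toolx) 0.77 up 1.33
sh along -32.1 lat(+toolx) 0.28 up -0.06
tip along 37.9 lat(+toolx) 0.22 up -0.05
15.8 [-0.6  0.8 -1.4] [-1.7999e+02 -1.0000e-02  2.0630e+01] [-0.04  -0.008  0.012  0.017 -0.001 -0.012 -0.042] 15.128734082185257
15.8 [528.2  27.6  99.3] [-3.1414e+00 -1.0000e-04  3.6000e-01] [-0.6  0.8 -1.4] 15.128734082185257
bridge 25151 [509.6 102.1  79.9] 79.9 rect [500.1  98.9] [126.   56.2] 20.8
cheek 8617 [503.1  91.2 115.6] 115.8 rect [508.7  79.1] [42.4 97.1] 20.8
base 6667 [507.1  82.2  11.9] 11.9 rect [501.1  96.4] [129.8 115. ] 20.8
tcp along -76.3 lat(+toolx) 0.82 up 1.37
sh along -31.8 lat(+toolx) 0.32 up -0.02
tip along 38.2 lat(+toolx) 0.23 up 0.01
15.85 [ 0.2  0.9 -0.7] [-1.7998e+02 -1.0000e-02  2.0640e+01] [ 0.007  0.     0.001 -0.003  0.     0.003  0.012] 14.827814723903671
```

View pics/w10.png

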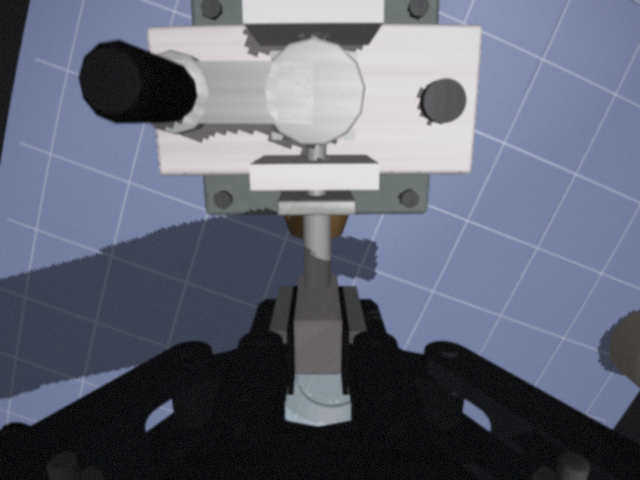

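Request:
play_rows:
  targets:
    - {"slide":[0,-2,0],"turn":[0,0,0],"hand":5}
    - {"slide":[0,-2,0],"turn":[0,0,0],"hand":5}
    - {"slide":[0,-1,0],"turn":[0,0,0],"hand":5}
    - {"slide":[0,0,0],"turn":[0,0,0],"hand":5}

```text
clock: 16.35
eef_pos: [526.7, 31.4, 99.3]
tool_rot: [3.141, -0.0, 0.359]
force: [0.3, -0.1, -0.7]
width: 14.9
```

```bash
python3 ax.py
```

```text
tcp along -72.4 lat(+toolx) 0.71 up 1.31
sh along -27.9 lat(+toolx) 0.26 up -0.1
tip along 42.1 lat(+toolx) 0.26 up -0.12
16.35 [ 0.3 -0.1 -0.7] [179.98  -0.    20.57] [ 0.002  0.002 -0.002 -0.001  0.001 -0.002  0.   ] 14.894497060452535
```

Request:
play_rows:
  targets:
    - {"slide":[0,-1.5,0],"turn":[0,0,0],"hand":5}
    - {"slide":[0,0,0.8],"turn":[0,0,0],"hand":5}
    - {"slide":[0,0,0.7],"turn":[0,0,0],"hand":5}
    - {"slide":[0,0,0],"turn":[0,0,0],"hand":5}

```text
clock: 16.85
eef_pos: [526.8, 31.5, 98.0]
tool_rot: [3.14, -0.0, 0.358]
force: [1.3, -4.4, 1.2]
width: 14.8
```

```bash
python3 ax.py
```

```text
tcp along -72.4 lat(+toolx) 0.83 up 0.05
sh along -27.9 lat(+toolx) 0.44 up -1.44
tip along 42.1 lat(+toolx) 0.52 up -1.58
16.85 [ 1.3 -4.4  1.2] [ 1.7988e+02 -2.0000e-02  2.0510e+01] [ 0.001  0.     0.    -0.002 -0.     0.003  0.   ] 14.771299702079382
```

The shoulder is against the cheek (about 4.5 N against the push). Releasing and lifting off.

Request:
play_rows:
  targets:
    - {"slide":[0,0,0],"turn":[0,0,0],"hand":20}
    - {"slide":[0,0,0],"turn":[0,0,0],"hand":30}
    - {"slide":[0,0,0],"turn":[0,0,0],"hand":44}
    - {"slide":[0,0,0],"turn":[0,0,0],"hand":44}
    - {"slide":[0,0,-20],"turn":[0,0,0],"hand":44}

```text
clock: 17.48
eef_pos: [524.9, 33.0, 116.9]
tool_rot: [-3.141, 0.003, 0.36]
force: [0.2, -0.7, -1.0]
width: 43.9
```

Request:
play_rows:
  targets:
    - {"slide":[0,10,-40],"turn":[0,0,0],"hand":44}
    - {"slide":[0,20,-40],"turn":[0,0,0],"hand":44}
    - {"slide":[0,20,0],"turn":[0,0,0],"hand":44}
    - {"slide":[0,0,0],"turn":[0,0,0],"hand":44}
    - {"slide":[0,0,0],"turn":[0,0,0],"hand":44}

```text
clock: 18.1
eef_pos: [542.5, -13.1, 196.5]
tool_rot: [-3.14, 0.002, 0.36]
force: [-0.6, -0.3, -0.1]
width: 43.9
```

```bash
python3 look.py w11 465 86 161
python3 - <<'E'
from cell import *
from h import *
import pickle
c=pickle.load(open('pics/w11.pkl','rb'));d=np.load('pics/w11.npy')
p,X=cloud(c,d,0,640,0,480)
H=np.array([500.2,98.85,98]);a=np.radians(110.9);u=np.array([np.cos(a),np.sin(a),0]);l=np.array([u[1],-u[0],0])
A=(X-H)@u;L=(X-H)@l;z=X[:,2]
def m(n,k): print(n,k.sum(),'along',np.percentile(A[k],[2,50,98]).round(1),'lat',np.percentile(L[k],[2,50,98]).round(1),'z',np.percentile(z[k],[5,50,95]).round(1)) if k.sum() else print(n,0)
m('headtop',(abs(L)<14)&(A<-60)&(A>-90)&(z>118)&(z<132))
m('plate',(abs(L)<16)&(A<-28.5)&(A>-40)&(z>104)&(z<114))
m('stem',(abs(L)<5)&(A<-38)&(A>-60)&(z>95)&(z<106))
m('tip',(abs(L)<6)&(A>29)&(A<60)&(z>92)&(z<106))
im,_=get_image('scene');cv2.imwrite('pics/scene4.png',cv2.resize(im[220:350,290:470],None,fx=3.5,fy=3.5,interpolation=cv2.INTER_CUBIC))
im,_=get_image('side');cv2.imwrite('pics/side4.png',im)
E
```

```text
18.1 [542.5 -13.1 196.5] [-3.1399e+00  2.4000e-03  3.5990e-01] [-0.6 -0.3 -0.1] 43.927693058768774
knob 399 [466.6  81.3 160.5] 160.6 rect [466.3  80.9] [14.5  5.4] 20.6
bridge 9529 [510.6  94.5  79.8] 79.8 rect [508.6  78.1] [126.5  81.8] 21.8
cheek 1503 [509.7  74.6 115.6] 115.8 rect [514.5  56.7] [40.  81.4] 15.9
base 5309 [514.6  60.5  11.8] 11.8 rect [515.   60.2] [129.6  36.9] 20.6
headtop 1119 along [-85.6 -75.5 -66.1] lat [-9.1 -1.2  6.3] z [119.2 120.8 122.2]
plate 481 along [-34.8 -32.5 -30. ] lat [-12.9  -0.5  11.9] z [106.7 108.1 109.6]
stem 625 along [-59.5 -48.3 -38.5] lat [-4.1  0.   4.6] z [ 95.9  98.2 100. ]
tip 0
```

View pics/w11.png

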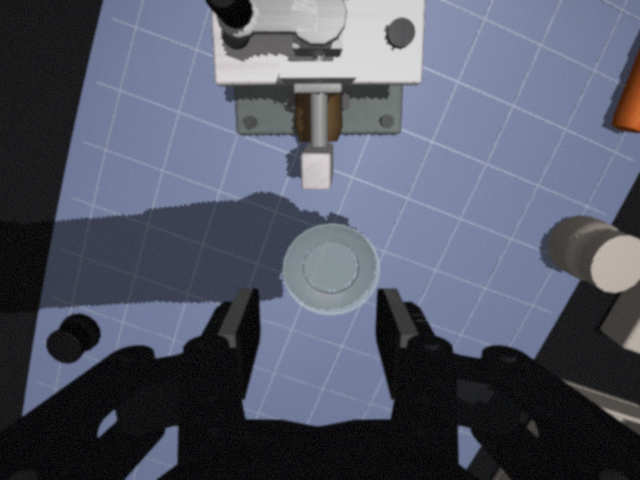

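View pics/scene4.png

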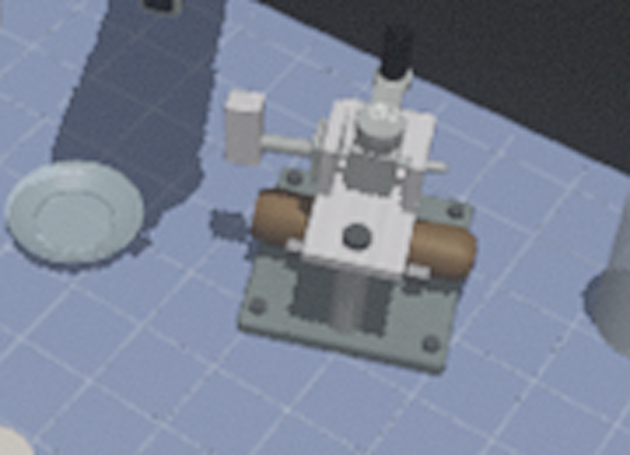

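View pics/side4.png

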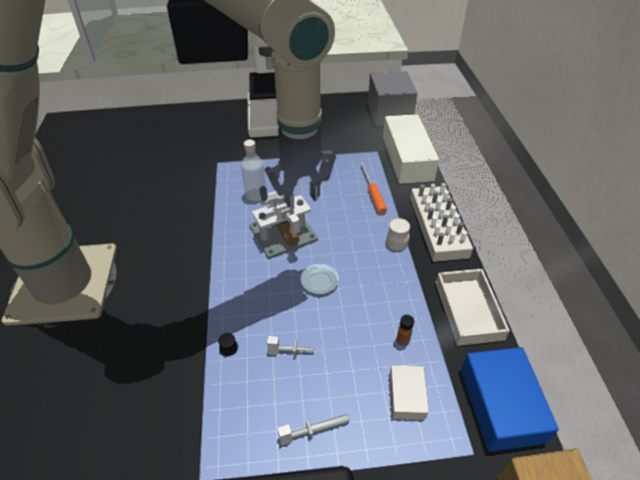

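Request:
play_rows:
  targets:
    - {"slide":[0,-15,-30],"turn":[0,0,0],"hand":44}
    - {"slide":[0,-25,0],"turn":[0,0,0],"hand":44}
    - {"slide":[0,0,0],"turn":[0,0,0],"hand":44}
    - {"slide":[0,0,0],"turn":[0,0,0],"hand":44}
    - {"slide":[0,0,0],"turn":[0,0,0],"hand":44}

```text
clock: 18.88
eef_pos: [529.7, 22.7, 227.3]
tool_rot: [3.141, 0.001, 0.358]
force: [-0.1, -0.1, -0.2]
width: 43.9
```

```bash
python3 look.py w12 465 86 161
python3 - <<'E'
from h import *
import pickle
c=pickle.load(open('pics/w12.pkl','rb'));d=np.load('pics/w12.npy')
p,X=cloud(c,d,0,640,0,480)
H=np.array([500.2,98.85,98]);a=np.radians(110.9);u=np.array([np.cos(a),np.sin(a),0]);l=np.array([u[1],-u[0],0])
A=(X-H)@u;L=(X-H)@l;z=X[:,2]
def m(n,k): print(n,k.sum(),'along',np.percentile(A[k],[2,50,98]).round(1),'lat',np.percentile(L[k],[2,50,98]).round(1),'z',np.percentile(z[k],[5,50,95]).round(1)) if k.sum() else print(n,0)
m('headtop',(abs(L)<14)&(A<-60)&(A>-90)&(z>118)&(z<132))
m('plate',(abs(L)<16)&(A<-28.5)&(A>-40)&(z>104)&(z<114))
m('tip',(abs(L)<6)&(A>29)&(A<60)&(z>92)&(z<106))
E
```

```text
18.875 [529.7  22.7 227.3] [3.1414e+00 9.0000e-04 3.5800e-01] [-0.1 -0.1 -0.2] 43.92406093385785
knob 817 [465.   85.9 161.1] 161.3 rect [464.6  85.8] [15.2 15.7] 88.0
bridge 8992 [507.  101.1  79.8] 79.8 rect [506.5  82.3] [126.4  92. ] 21.0
cheek 2166 [500.7  98.2 115.7] 115.8 rect [510.6  71.9] [ 39.9 114.5] 20.9
base 5857 [500.7  98.4  11.8] 11.8 rect [500.3  98.9] [130.3 120.2] 21.0
headtop 779 along [-85.6 -75.4 -66.1] lat [-8.8 -1.2  6.4] z [119.2 120.8 122.3]
plate 342 along [-34.4 -31.9 -29.6] lat [-12.5   0.3  12.3] z [106.  108.1 109.6]
tip 187 along [30.4 34.7 40.3] lat [-2.9  0.2  3.8] z [100.8 103.1 104.6]
```

View pics/w12.png

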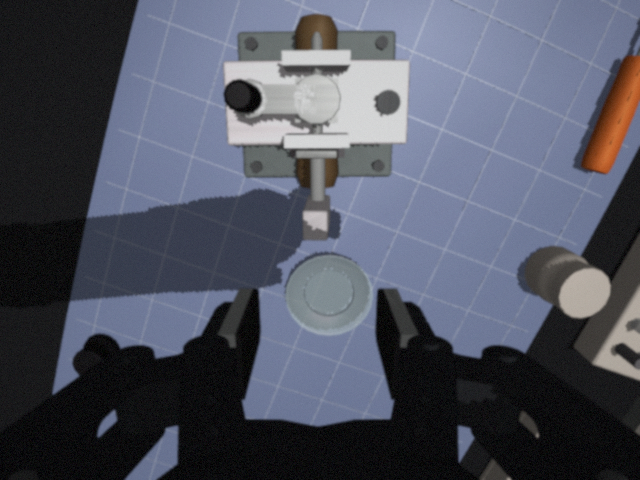

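The pin has not moved between the two looks: the head is still at -75.4 along the axis, and the tip shows about 12 mm out of the far cheek. The screw is at about +0.01 rad, and the gripper is clear. I'm handing the job in.

```bash
python3 -c "
from cell import *
print(finish_job())"
```

```text
the job is handed in; nothing more can be done
None
```

The screw is wound down and lined up, and the long thin pin is home through both cheeks and the screw. I handed the job in at about 19 s of the 72 s allowed; no verdict is reported back.

**Crank:** I gripped the knob and wound it about 501° clockwise. The last wrist picture puts the knob within about 1° (0.02 rad) of its lined-up direction. Its top measured about 161.3 mm high, against the nominal 162 mm.

**Pin:** I picked the long thin pin by its head and pushed it level from the dish side. There was no noticeable resistance until the shoulder met the cheek, at about 4.5 N.

**Last checks after letting go:**
- **At rest:** the head stayed in the same place, to 0.1 mm, in two looks about 0.8 s apart.
- **Shoulder:** it is about 28–30 mm from the hole point (limit 36 mm).
- **Tip:** it is about 40 mm past the hole point (limit 48 mm).
- **Sag:** the head dropped when released, so the pin tilts about 0.08 rad in its loose holes (limit 0.2 rad).
- **Surroundings:** the gripper was clear of everything. The other pins and objects looked untouched in the side picture; I judged this by eye and did not measure it.

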